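Clear the tall bottle, then load the compounding kit tray, tallest last

TASK

First take the tall bottle out of the way of the two white jars under the edge of the riser shelf and stand it wholly on the round steel plate, before the jars are moved. Then load the three-bay kit tray, lowest part first and tallest last: the low jar into one end bay, the taller jar into the other end bay, and finally the bottle from the plate into the middle bay. Set each part down gently, upright and flat on the floor of its bay, let go of it, and leave the other things on the counter where they are.

Things in the scene. Friction and masses are not known exactly. Their poses are not given: they have to be found in the camera images.
- bottle_c (a point): Tall white plastic bottle, 160 mm high: straight round body 50 mm in diameter up to 125 mm, then a shoulder and a cap 34 mm in diameter. About 0.2 kg. This point is on its axis, half-way up (80 mm above its foot); z is its axis. It starts upright on the counter in front of the shelf, between and before the two jars, so that it blocks the tilted reach to both.
- lowjar_c (a point): Low white plastic screw-lid jar, 56 mm in diameter and 48 mm high, about 0.09 kg. This point is its centre, 24 mm above its foot; z is its axis. It starts upright on the counter under the front edge of the shelf, at the left or the right of the two jar places.
- midjar_c (a point): Taller white plastic screw-lid jar, 50 mm in diameter and 72 mm high, about 0.11 kg. This point is its centre, 36 mm above its foot; z is its axis. It starts upright beside the low jar, about 140 mm from it along the shelf, also under the front edge.
- bottle: The bottle itself; origin at the centre of its foot.
- lowjar: The low jar itself; origin at the centre of its foot.
- midjar: The taller jar itself; origin at the centre of its foot.
- shelf: Fixed white riser shelf, open in front and behind. Board 120 (x) by 530 mm (y), underside 200, top 216 mm up; stock on top to 275 mm, from 37 mm behind the front edge. Side panels 15 mm thick at y = +-257 mm. Origin on the counter under the board's centre; x runs from its front (robot side) to its back. The board hangs 14 to 24 mm over the jars' axes: reach in with the tool tilted.
- shelf_edge (a point): Middle of the lower front edge of the shelf board: 60 mm in front of the shelf's centre, 200 mm above the counter.
- tray: Fixed aluminium kit tray, 80 mm (x) by 230 mm (y), with three bays in a row along y, 72 by 72 mm inside (the middle one 72 by 70 mm), walls and dividers 4 mm thick and 14 mm high, floor 4 mm thick. Origin at the centre of its underside, on the counter; at the left or the right of the robot's front, yaw varies.
- bay_a (a point): Centre of the floor of one end bay (75 mm along +y of the tray), 4 mm above the counter.
- bay_mid (a point): Centre of the floor of the middle bay, 4 mm above the counter.
- bay_b (a point): Centre of the floor of the other end bay (75 mm along -y of the tray), 4 mm above the counter.
- plate_top (a point): Centre of the top of the fixed round steel plate, 110 mm in diameter and 4 mm thick, on the side opposite to the tray: the place to stand the bottle meanwhile.
- tin_l: Bystander under the shelf near its +y end: round aluminium tin, 54 mm in diameter, 34 mm high; origin at its foot.
- tin_r: Bystander under the shelf near its -y end: square aluminium tin, 50 mm wide, 36 mm high; origin at its foot.
- pot: Bystander under the back of the shelf, between the jars: small white pot, 34 mm in diameter, 24 mm high; origin at its foot.
- cup: Bystander in front of the shelf, beside the bottle on its +y side: small grey measuring cup, 42 mm in diameter, 42 mm high; origin at its foot.
- mortar: Bystander at the left: white mortar 96 mm in diameter and 60 mm high, with its pestle standing out of it to 110 mm high and 75 mm from its centre; origin at its foot.
- beaker: Bystander at the right: clear beaker, 72 mm in diameter, 95 mm high; origin at its foot.
- scoop: Bystander lying nearest the robot: steel spoon 150 mm long, flat on the counter; origin under its middle.
Mind the look-alikes: they are no part of the job. What is shaped like the lowjar but blue, purple or red is not meant.

How it is judged:
By the outcome, as a careful person would: the job done as asked, in the order asked, and still so for the second after the job is handed in, with the robot touching nothing.
It also fails if it takes over 72 s, if anything falls off the work surface, if the arm or the gripper's body presses on something with over 40 N, if the wrist force passes 120 N, or if a joint passes its speed limit or range.

ROBOT

A 7-joint arm with a two-finger parallel gripper is mounted at the origin on the work surface. World frame = base frame: x ahead of the robot, y to its left, z up, the work surface at z = 0. Lengths are in m, angles in degrees, forces in N, time in s.
With the tool pointing down it reaches from about 0.35 to 0.9 m from the base axis. Payload 8.1 kg.
Tool frame: the origin (TCP) lies between the finger pads; the fingertips stand 25 mm ahead of it and the grasp point (between the pads) lies 6 mm ahead of it; z points along the fingers, y is the direction in which the jaws open and shut (so a half turn about z gives the same grasp; the last joint's range is limited). The gripper opens to 85 mm and grips with 20 to 120 N. Pads are 22 mm wide; open, the fingers measure 114 mm over their backs; the gripper's body (76 mm by 85 mm) begins 54 mm behind the grasp point. The pads swing forward as they close: fully open they stand 13 mm farther back than shut.
Start: joints at [-82.197, 24.895, 1.432, 90.138, -0.665, 64.973, -4.303], TCP at [0.148, 0.607, 0.256] pointing down, gripper open.
Joint ranges: [-149.89, 149.89], [-25.12, 119.58], [-72.63, 75.52], [4.76, 147.25], [-75.54, 255.54], [6.69, 114.76], [-157.13, 157.13]. Speed limits (degrees/s): [127.2, 127.2, 172.46, 172.46, 180, 180, 180].

INTERFACE

Orientations are given as [roll, pitch, yaw] about the fixed x, y, z axes, in that order (R = Rz(yaw) Ry(pitch) Rx(roll)).
In Python, from plant import env gives the robot as it stands.
- The arm moves only by the tool move_arm, never from a script. Its argument "plan" is a list of rows, each a list of 3 entries, a list of its own where there are three numbers: the shift along the tool's x, y, z in cm, then the turn, a rotation vector about the tool's x, y, z in rad, then the finger opening in cm, from 0 to 8.54. A call has 1 to 12 rows; each row shifts and turns the pose as measured when the row begins, along the tool's axes as they then stand; what a row does not reach is not made up. A row lasts 1/8 s, in which the tool goes at most 62.5 mm and 10.7 degrees, less where a joint would pass 70% of its speed; a pose out of reach is approached as far as the arm can. A call is refused whole if a number of a shift passes 6.25 or a number of a turn 0.188, either way. A call with a gripper value outside its range is refused whole. The fingers move at their own pace and stop on an object; "squeeze" is the grip in N (left out, the last holds). Time passes only in rows, so rows that do not move let the fingers close. It gives the time, the measured TCP pose, the force and the opening at its end, in the units of the state.
- env.observe(): the state, without advancing time (a new reading comes with each control period).
- env.capture(name): name is "scene" or "top" or "wrist"; returns a dict with "frame" (400x640x3 uint8, red, green, blue), "intrinsics" (3x3 intrinsics, pixels), "rvec" (rotation vector, rad) and "tvec" (3), from world to camera coordinates, as OpenCV has them. Camera axes: x right, y down, z forward; pixel columns grow to the right and rows downward; lengths in m; the calibration is good to about 2 mm. A picture is of the moment at which its call begins. There is no depth.
- env.job_done(): hands the job in, once; it reports no verdict.
The state is a dict: "clock": time; "q": joint angles; "joint_velocities": joint speeds; "tau": joint torques, N m; "position": TCP position; "tcp_rot": TCP orientation; "wrist_force": force on the tool from outside, world axes, zero at the start; "moment": the same for the moment, N m; "grip_width": finger opening in m.
Only numpy, scipy, OpenCV 4.12 (cv2) and the standard library are available. Lean on these libraries where they do the work, as an engineer would, in place of code of your own. Each camera call takes 0.05 s, during which the arm holds its last target.

## Working session

There is one attempt and no reset: what is moved stays moved. The work goes in short steps, Python scripts to look and compute and a tool call to move; the robot and the scene stay as the last step left them, time stands still between calls to the robot, and variables do not carry over. Pictures are saved under pics/ and viewed, and the job is handed in when it is done.

Besides the shell and the picture viewer there is one more tool, called after "Request:" by a JSON object that holds its "method" and its "body", one argument or row to a line. move_arm: Moves the arm, as the interface text tells. Its arguments: {"type":"object","properties":{"plan":{"type":"array","items":{"type":"array"}},"squeeze":{"type":"number"}},"required":["plan"]}

```bash
ls -la; mkdir -p pics
python3 - <<'E'
from plant import env
import cv2,pickle
s=env.observe();print(s)
d={}
for n in("scene","top","wrist"):
    c=env.capture(n);d[n]=c;cv2.imwrite(f"pics/{n}0.png",c["frame"][:,:,::-1])
    print(n,c["intrinsics"],c["rvec"],c["tvec"])
pickle.dump(d,open("c0.pkl","wb"))
E
```

```text
total 12
drwxr-xr-x  3 agent agent 4096 Dec  7 04:01 .
drwxr-xr-x 23 root  root  4096 Dec  7 04:00 ..
drwxr-xr-x  2 agent agent 4096 Dec  7 04:01 pics
{'clock': 0.0, 'q': array([-82.19547017,  24.93613089,   1.43108451,  90.19040846,
        -0.6644835 ,  64.97314964,  -4.30302939]), 'joint_velocities': array([ 0.01455576,  0.05752782, -0.03430333,  0.06179929,  0.07069106,
       -0.06024777, -0.03768876]), 'tau': array([-1.28414369e-03, -6.70443392e+01,  1.02455478e+00, -3.16229761e+01,
        1.55355048e-02,  1.21119723e-02, -7.12205548e-06]), 'position': array([0.14778746, 0.60678504, 0.25552064]), 'tcp_rot': array([-1.79909015e+02,  8.51198694e-03,  1.66312647e+02]), 'wrist_force': array([-0.65600844,  0.20198431, -0.0777286 ]), 'moment': array([-0.01016509, -0.04434613,  0.03667584]), 'grip_width': 0.08537284067964299}
scene [[497.55316791   0.         322.79847069]
 [  0.         497.55316791 201.23674607]
 [  0.           0.           1.        ]] [ 2.38141176 -0.64620233  0.21372681] [-0.48519621  0.32179897  1.20226408]
top [[485.29989252   0.         307.99992023]
 [  0.         485.29989252 201.51564025]
 [  0.           0.           1.        ]] [ 2.1597591  -2.11500911  0.19468835] [0.0035761  0.58622604 1.36087104]
wrist [[305.87721078   0.         319.13190433]
 [  0.         305.87721078 201.25332709]
 [  0.           0.           1.        ]] [-2.28590657 -1.79835873 -0.25353132] [-0.62595636 -0.03684845  0.37907528]
```

View pics/scene0.png

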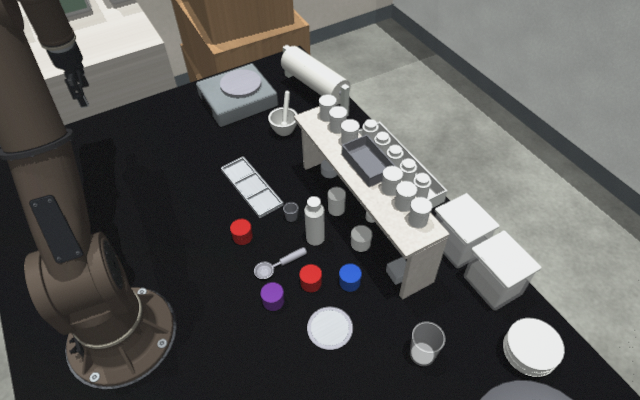

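View pics/top0.png

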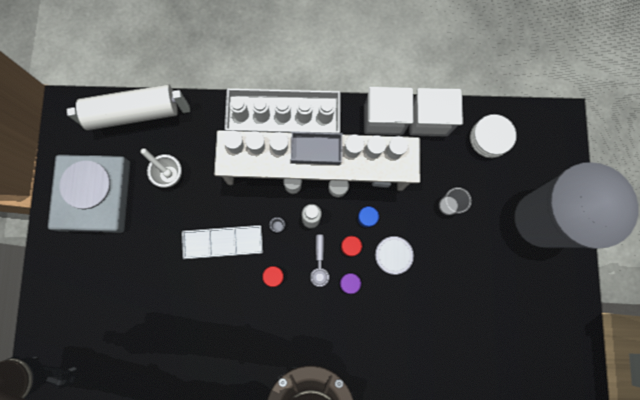

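View pics/wrist0.png

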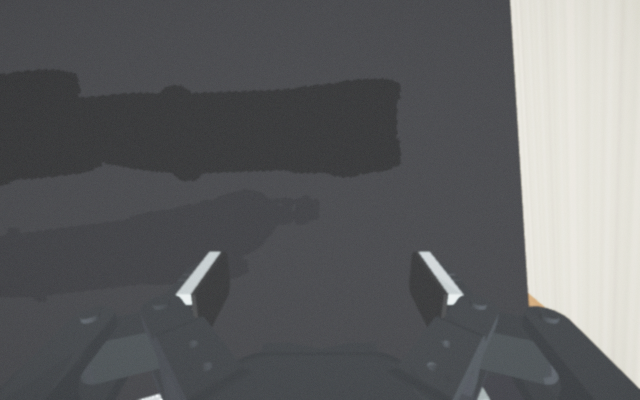

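```bash
cat > h.py <<'E'
import numpy as np,cv2,pickle
from scipy.spatial.transform import Rotation as R
def cam(c):
    return R.from_rotvec(np.ravel(c["rvec"])).as_matrix(),np.ravel(c["tvec"]),c["intrinsics"]
def proj(c,P):
    p,_=cv2.projectPoints(np.atleast_2d(np.array(P,float)),np.array(c["rvec"],float),np.array(c["tvec"],float),c["intrinsics"],None);return p[:,0]
def onz(c,uv,z):
    Rm,t,K=cam(c);o=-Rm.T@t;d=Rm.T@np.linalg.solve(K,[uv[0],uv[1],1.]);return o+d*(z-o[2])/d[2]
def tri(c1,u1,c2,u2):
    Ps=[np.c_[cam(c)[0],cam(c)[1]] for c in(c1,c2)]
    X=cv2.triangulatePoints(c1["intrinsics"]@Ps[0],c2["intrinsics"]@Ps[1],np.array(u1,float),np.array(u2,float));return (X[:3]/X[3]).ravel()
def crop(fr,x0,y0,x1,y1,s,fn,):
    cv2.imwrite(fn,cv2.resize(fr[y0:y1,x0:x1,::-1],None,fx=s,fy=s,interpolation=cv2.INTER_CUBIC))
E
python3 - <<'E'
from h import *
d=pickle.load(open("c0.pkl","rb"))
crop(d["scene"]["frame"],210,150,370,270,5,"pics/s1.png")
crop(d["scene"]["frame"],290,150,450,270,5,"pics/s2.png")
crop(d["top"]["frame"],260,160,420,280,5,"pics/t1.png")
crop(d["top"]["frame"],170,180,290,270,6,"pics/t2.png")
E
```

```text
(no output)
```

View pics/s1.png

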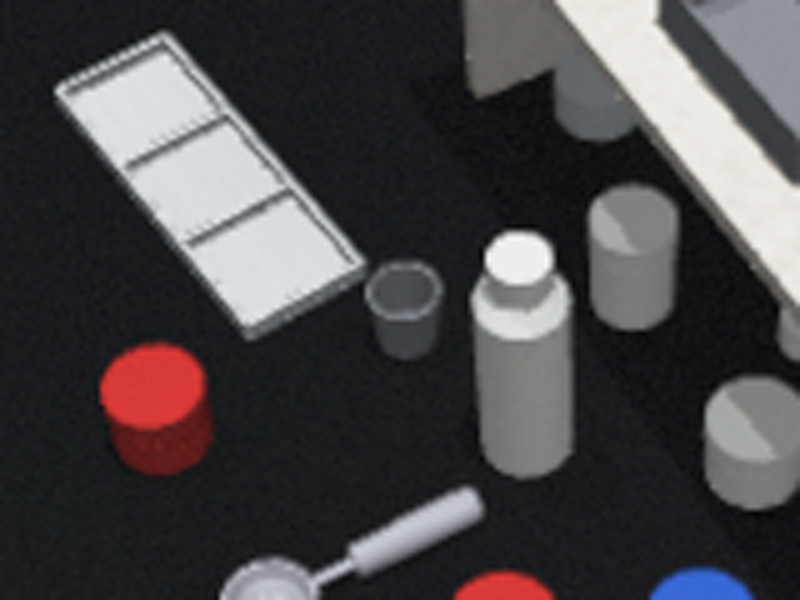

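View pics/s2.png

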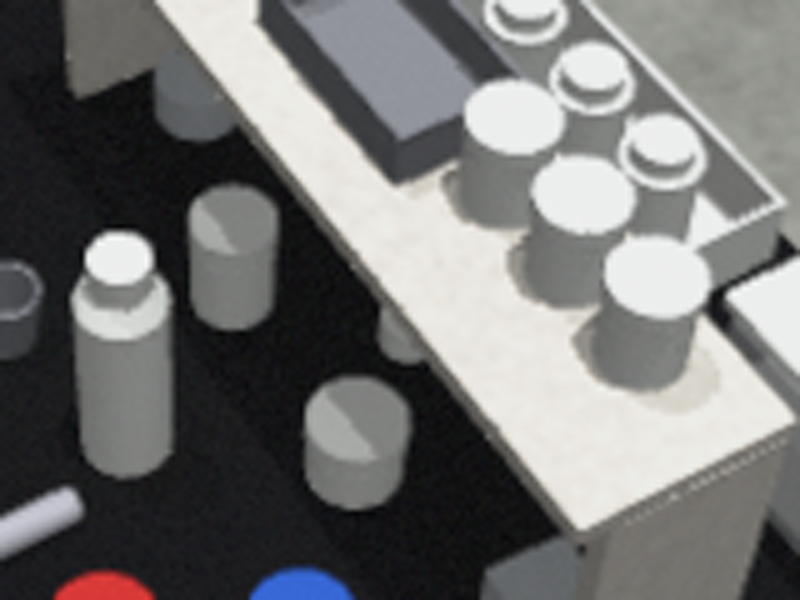

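View pics/t1.png

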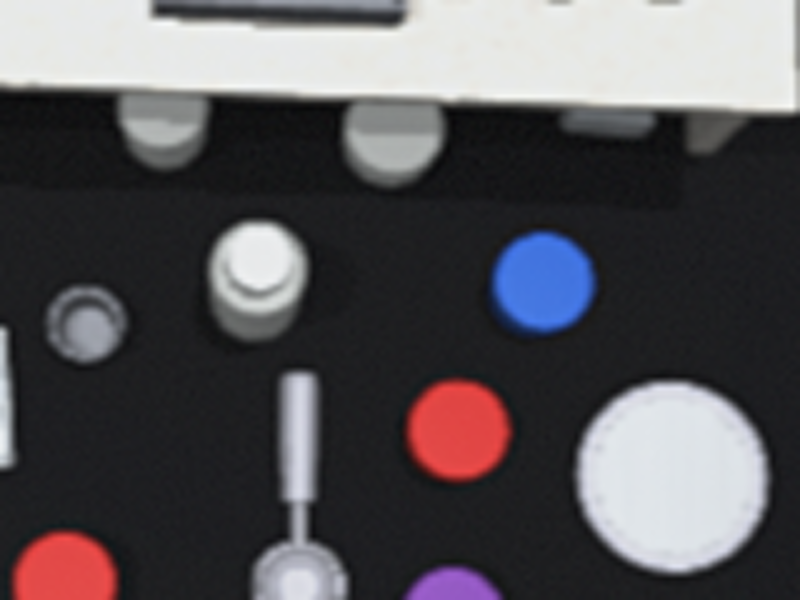

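View pics/t2.png

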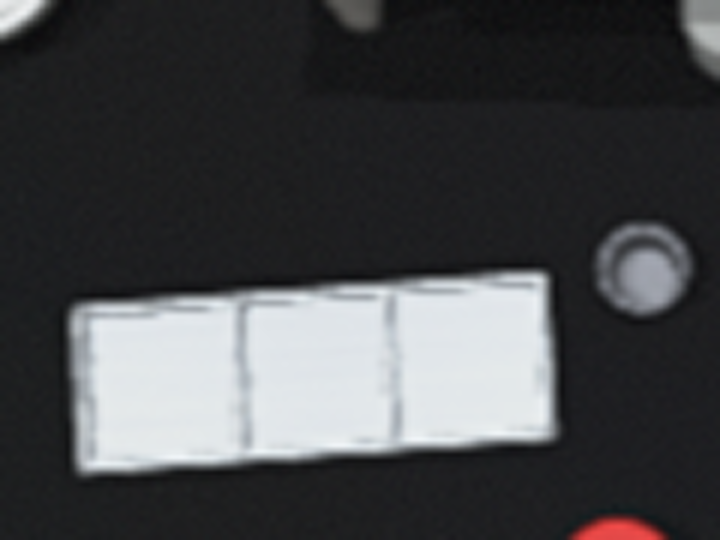

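```bash
cat >> h.py <<'E'
def s1(u,v,o=(210,150),s=5): return ((u+.5)/s-.5+o[0],(v+.5)/s-.5+o[1])
E
python3 - <<'E'
from h import *
np.set_printoptions(precision=4,suppress=True)
d=pickle.load(open("c0.pkl","rb"));S=d["scene"];T=d["top"]
o2=(290,150);ot=(260,160);o6=(170,180)
def both(n,a,b,z):
    a=s1(*a,o2);b=s1(*b,ot);print(n,onz(S,a,z),onz(T,b,z),"tri",tri(S,a,T,b))
both("bottle",(120,259),(262,258),.16)
both("low",(357,420),(394,122),.048)
both("mid",(233.5,219),(164,102),.072)
print("bottle foot bits", onz(T,s1(257,290,ot),.125))
print("plate",onz(T,s1(672,477,ot),.004), onz(S,(330,327.5),.004))
for nm,uv in dict(tl=(72,304),tr=(547,271),br=(556,438),bl=(81,474)).items(): print("tray",nm,onz(T,s1(*uv,o6,6),.014))
for nm,uv in dict(a=(55,92),b=(165,33),c=(367,265),dd=(248,338)).items(): print("trayS",nm,onz(S,s1(*uv),.014 if nm!="dd" else .007))
print("cup",onz(T,s1(87,324,ot),.035),onz(S,s1(404,290),.042))
print("edge",onz(T,s1(0,87,ot),.208),onz(T,s1(795,108,ot),.208),onz(S,s1(580,533,o2),.216))
print("red",onz(T,s1(459,430,ot),.048),"blue",onz(T,s1(544,282,ot),.048),"spoon handle top",onz(T,s1(300,375,ot),.01),"pot",onz(S,s1(403,350,o2),.005))
print("red2",onz(T,s1(65,582,ot),.048))
print("cams",[-cam(c)[0].T@cam(c)[1] for c in(S,T)])
E
```

```text
bottle [0.5417 0.0091 0.16  ] [0.5411 0.0057 0.16  ] tri [0.5403 0.0058 0.1644]
low [ 0.6383 -0.0704  0.048 ] [ 0.6404 -0.0723  0.048 ] tri [ 0.6388 -0.0717  0.0498]
mid [0.6434 0.0658 0.072 ] [0.6442 0.0623 0.072 ] tri [0.6423 0.0624 0.0765]
bottle foot bits [0.5287 0.0075 0.125 ]
plate [ 0.4393 -0.2418  0.004 ] [ 0.4414 -0.2409  0.004 ]
tray tl [0.4982 0.3857 0.014 ]
tray tr [0.5195 0.1537 0.014 ]
tray br [0.4377 0.1463 0.014 ]
tray bl [0.4155 0.3761 0.014 ]
trayS a [0.4165 0.3765 0.014 ]
trayS b [0.4956 0.3882 0.014 ]
trayS c [0.5188 0.1564 0.014 ]
trayS dd [0.4381 0.1486 0.007 ]
cup [0.519  0.1046 0.035 ] [0.5197 0.1084 0.042 ]
edge [0.6206 0.1443 0.208 ] [ 0.6188 -0.2695  0.208 ] [ 0.6166 -0.2671  0.216 ]
red [ 0.4608 -0.1113  0.048 ] blue [ 0.5476 -0.1602  0.048 ] spoon handle top [ 0.4944 -0.0208  0.01  ] pot [ 0.7054 -0.018   0.005 ]
red2 [0.37   0.1119 0.048 ]
cams [array([ 0.1751, -0.694 ,  1.1279]), array([0.3466, 0.0292, 1.4404])]
```

```bash
cat >> h.py <<'E'
def toolR(rpy): return R.from_euler('xyz',rpy,degrees=True)
def rowsto(s,p,Rt,n):
    """n rows from state s to tcp p, rotation Rt; printed rounded; simulates ideal following"""
    p0=np.array(s["position"]);R0=toolR(s["tcp_rot"]);p=np.array(p)
    rv=(R0.inv()*Rt).as_rotvec();out=[]
    cp,cR=p0,R0
    for i in range(1,n+1):
        tp=p0+(p-p0)*i/n; tR=R0*R.from_rotvec(rv*i/n)
        sh=np.round(cR.inv().apply(tp-cp)*100,2);tu=np.round((cR.inv()*tR).as_rotvec(),3)
        out.append((list(sh),list(tu)));cp=cp+cR.apply(sh/100);cR=cR*R.from_rotvec(tu)
    return out
def tilt(th,yaw0=180):
    # tool leaning: z_tool = (sin th,0,-cos th) direction rotated by (yaw0-180); 
    return None
E
python3 - <<'E'
from h import *
from plant import env
s=env.observe();d=pickle.load(open("c0.pkl","rb"))["wrist"]
Rm,t,K=cam(d);o=-Rm.T@t
print("cam in tool",toolR(s["tcp_rot"]).inv().apply(o-s["position"]), "cam z dir in tool",toolR(s["tcp_rot"]).inv().apply(Rm[2]))
print("cam x in tool",toolR(s["tcp_rot"]).inv().apply(Rm[0]))
E
```

```text
cam in tool [ 0.07067722  0.0015929  -0.11780852] cam z dir in tool [-2.77987202e-01  1.26693636e-04  9.60584769e-01]
cam x in tool [1.06784707e-03 9.99999414e-01 1.77136120e-04]
```

Request:
{"method": "move_arm", "body": {
  "plan": [
    [[0,0,-2],[0,0,0],8.5],
    [[0,0,-2],[0,0,0],8.5],
    [[0,0,-2],[0,0,0.1],8.5],
    [[0,0,0],[0,0,0],8.5]
  ]
}}

```text
clock: 0.65
position: [0.1477, 0.6061, 0.3153]
tcp_rot: [-179.7, 0.1, 160.5]
wrist_force: [-0.8, -0.0, -0.4]
grip_width: 0.0849
```

```bash
cat > go.py <<'E'
import sys
from h import *
from plant import env
# go.py x y z tilt yaw n   (tcp target; tilt deg leaning; yaw: heading of lean dir (0=+x))
x,y,z,th,yw,n=map(float,sys.argv[1:7])
s=env.observe()
zt=np.array([np.sin(np.radians(th)),0,-np.cos(np.radians(th))]);yt=np.array([0,1.,0]);xt=np.cross(yt,zt)
Rt=R.from_euler('z',yw,degrees=True)*R.from_matrix(np.c_[xt,yt,zt])
print("clk",round(s["clock"],2),"pos",np.round(s["position"],4),np.round(s["tcp_rot"],1),"q",np.round(s["q"],1),"w",round(s["grip_width"],4),"F",np.round(s["wrist_force"],1))
for r in rowsto(s,(x,y,z),Rt,int(n)): print([[float(a) for a in r[0]],[float(a) for a in r[1]]])
E
python3 go.py .541 .007 .26 0 0 14
```

```text
clk 0.65 pos [0.1477 0.6061 0.3153] [-1.797e+02  1.000e-01  1.605e+02] q [-83.3  22.7   3.   85.1  -1.2  72.5  -9.6] w 0.0849 F [-0.8 -0.  -0.4]
[[-4.08, -3.09, 0.41], [-0.0, 0.0, -0.024]]
[[-4.0, -3.19, 0.42], [-0.001, 0.0, -0.025]]
[[-3.92, -3.3, 0.41], [-0.0, 0.0, -0.024]]
[[-3.84, -3.38, 0.41], [-0.0, 0.0, -0.024]]
[[-3.75, -3.47, 0.41], [-0.001, 0.0, -0.025]]
[[-3.67, -3.57, 0.41], [-0.0, 0.0, -0.024]]
[[-3.59, -3.66, 0.41], [-0.001, 0.0, -0.024]]
[[-3.49, -3.74, 0.4], [0.0, 0.0, -0.024]]
[[-3.4, -3.82, 0.41], [-0.0, 0.0, -0.025]]
[[-3.31, -3.91, 0.4], [-0.001, 0.0, -0.024]]
[[-3.21, -3.98, 0.4], [-0.0, 0.0, -0.024]]
[[-3.12, -4.06, 0.4], [-0.0, 0.0, -0.025]]
[[-3.01, -4.14, 0.4], [-0.001, 0.0, -0.024]]
[[-2.91, -4.21, 0.4], [-0.0, 0.0, -0.024]]
```

Request:
{"method": "move_arm", "body": {
  "plan": [
    [[-4.1,-3.1,0.4],[0,0,-0.024],8.5],
    [[-4.0,-3.2,0.4],[0,0,-0.025],8.5],
    [[-3.9,-3.3,0.4],[0,0,-0.024],8.5],
    [[-3.8,-3.4,0.4],[0,0,-0.024],8.5],
    [[-3.75,-3.5,0.4],[0,0,-0.025],8.5],
    [[-3.7,-3.6,0.4],[0,0,-0.024],8.5],
    [[-3.6,-3.7,0.4],[0,0,-0.024],8.5],
    [[-3.5,-3.75,0.4],[0,0,-0.024],8.5],
    [[-3.4,-3.8,0.4],[0,0,-0.025],8.5],
    [[-3.3,-3.9,0.4],[0,0,-0.024],8.5],
    [[-3.2,-4.0,0.4],[0,0,-0.024],8.5],
    [[-3.1,-4.05,0.4],[0,0,-0.025],8.5]
  ]
}}

```text
clock: 2.15
position: [0.498, 0.0815, 0.2569]
tcp_rot: [-179.1, -0.5, -179.9]
wrist_force: [0.8, 0.7, 0.1]
grip_width: 0.0847
```

```bash
python3 go.py .541 .007 .26 0 0 4
```

```text
clk 2.15 pos [0.498  0.0815 0.2569] [-179.1   -0.5 -179.9] q [-32.3  14.   20.4 107.4  -4.7  60.2  80. ] w 0.0847 F [0.8 0.7 0.1]
[[-1.07, -1.87, -0.06], [-0.004, -0.002, 0.0]]
[[-1.08, -1.86, -0.06], [-0.004, -0.002, 0.001]]
[[-1.07, -1.87, -0.06], [-0.004, -0.002, 0.0]]
[[-1.08, -1.86, -0.08], [-0.004, -0.002, 0.001]]
```

Request:
{"method": "move_arm", "body": {
  "plan": [
    [[-1.05,-1.85,-0.05],[-0.004,-0.002,0],8.5],
    [[-1.05,-1.85,-0.05],[-0.004,-0.002,0],8.5],
    [[-1.05,-1.85,-0.05],[-0.004,-0.002,0],8.5],
    [[-1.05,-1.85,-0.05],[-0.004,-0.002,0],8.5],
    [[0,0,0],[0,0,0],8.5]
  ]
}}

```text
clock: 2.78
position: [0.5397, -0.0003, 0.2534]
tcp_rot: [-179.8, -0.4, -179.6]
wrist_force: [-0.2, -0.7, -0.4]
grip_width: 0.0852
```

```bash
python3 go.py .541 .007 .26 0 0 1
python3 - <<'E'
from h import *
from plant import env
d={}
for n in("wrist","scene"):
    c=env.capture(n);d[n]=c;cv2.imwrite(f"pics/{n}1.png",c["frame"][:,:,::-1])
pickle.dump(d,open("c1.pkl","wb"))
for P in [(.541,.007,.16),(.639,-.071,.048),(.643,.064,.072)]: print(P,proj(d["wrist"],P))
E
```

```text
clk 2.77 pos [ 5.397e-01 -3.000e-04  2.534e-01] [-179.8   -0.4 -179.6] q [-23.1  17.7  22.6 103.4  -7.4  60.9  92.6] w 0.0852 F [-0.2 -0.7 -0.4]
[[-0.13, 0.73, -0.67], [-0.004, -0.008, 0.006]]
(0.541, 0.007, 0.16) [[327.33621775 216.06359427]]
(0.639, -0.071, 0.048) [[257.25916926 264.71726381]]
(0.643, 0.064, 0.072) [[376.1950316  279.38069616]]
```

View pics/wrist1.png

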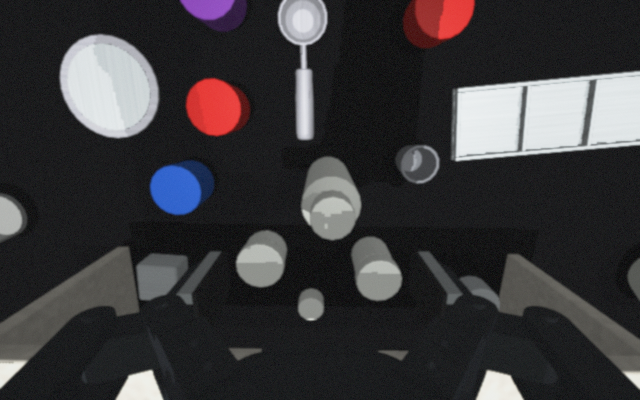

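View pics/scene1.png

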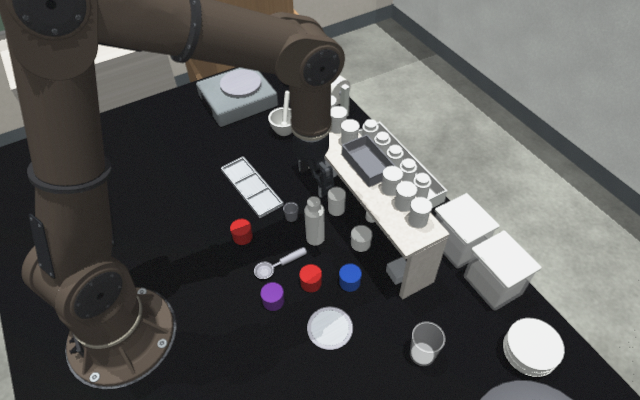

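Run:
```python
from h import *
d=pickle.load(open("c1.pkl","rb"))
crop(d["wrist"]["frame"],230,150,410,320,4,"pics/w1c.png")
```

```text
(no output)
```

View pics/w1c.png

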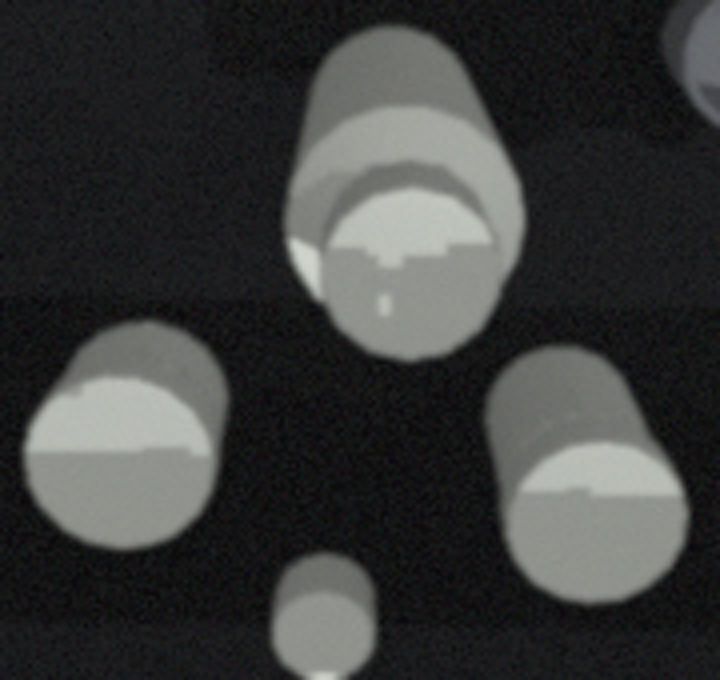

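```bash
python3 - <<'E'
from h import *
c=pickle.load(open("c1.pkl","rb"))["wrist"]
for n,uv,z in [("bottle",(411,274),.16),("low",(121,463),.048),("mid",(597,523),.072),("pot",(323,636),.024)]:
    print(n,onz(c,s1(*uv,(230,150),4),z))
for n,uv in [("l",(455,125)),("tr",(453,88)),("br",(457,160))]: print(n,onz(c,uv,.014))
E
python3 go.py .541 .009 .118 0 0 4
```

```text
bottle [0.54255369 0.01070432 0.16      ]
low [ 0.63982005 -0.06797817  0.048     ]
mid [0.64419184 0.06700881 0.072     ]
pot [ 0.71436563 -0.00968028  0.024     ]
l [0.47976114 0.15405311 0.014     ]
tr [0.44034419 0.14682561 0.014     ]
br [0.51941804 0.16145093 0.014     ]
clk 2.88 pos [0.5391 0.0018 0.2534] [-179.8   -0.5 -179.5] q [-23.2  17.7  22.5 103.4  -7.4  60.9  92.5] w 0.0848 F [0.3 0.3 0.2]
[[-0.08, 0.19, 3.38], [-0.001, -0.002, 0.002]]
[[-0.07, 0.18, 3.39], [-0.0, -0.002, 0.002]]
[[-0.06, 0.19, 3.39], [-0.001, -0.002, 0.002]]
[[-0.05, 0.18, 3.38], [-0.001, -0.002, 0.002]]
```

Request:
{"method": "move_arm", "body": {
  "plan": [
    [[-0.1,0.2,3.2],[0,-0.004,0.002],8.5],
    [[-0.1,0.2,3.2],[0,-0.004,0.002],8.5],
    [[-0.05,0.2,3.2],[0,-0.002,0.002],8.5],
    [[-0.05,0.2,3.2],[0,0,0.002],8.5],
    [[0,0,0],[0,0,0],8.5]
  ]
}}

```text
clock: 3.5
position: [0.5395, 0.0169, 0.1214]
tcp_rot: [-180.0, 0.1, -179.3]
wrist_force: [0.3, 0.1, 0.7]
grip_width: 0.0851
```

```bash
python3 go.py .542 .009 .121 0 0 1
```

```text
clk 3.5 pos [0.5395 0.0169 0.1214] [-1.800e+02  1.000e-01 -1.793e+02] q [-21.6  26.6  19.2 112.  -12.4  43.3  95.5] w 0.0851 F [0.3 0.1 0.7]
[[-0.24, -0.79, 0.04], [0.0, 0.001, 0.013]]
```

Request:
{"method": "move_arm", "body": {
  "plan": [
    [[-0.2,-0.8,0],[0,0,0.01],8.5],
    [[0,0,0],[0,0,0],8.5]
  ]
}}

```text
clock: 3.75
position: [0.5425, 0.009, 0.1234]
tcp_rot: [180.0, 0.2, -179.8]
wrist_force: [0.4, -0.3, 0.3]
grip_width: 0.0849
```

```bash
python3 go.py .542 .009 .121 0 0 1
python3 - <<'E'
from h import *
from plant import env
c=env.capture("wrist");crop(c["frame"],100,100,540,400,1.8,"pics/w2.png")
E
```

```text
clk 3.75 pos [0.5425 0.009  0.1234] [ 180.     0.2 -179.8] q [-20.9  26.6  19.4 111.7 -12.5  43.6  95.9] w 0.0849 F [ 0.4 -0.3  0.3]
[[0.05, -0.0, 0.24], [0.0, 0.003, 0.004]]
```

View pics/w2.png

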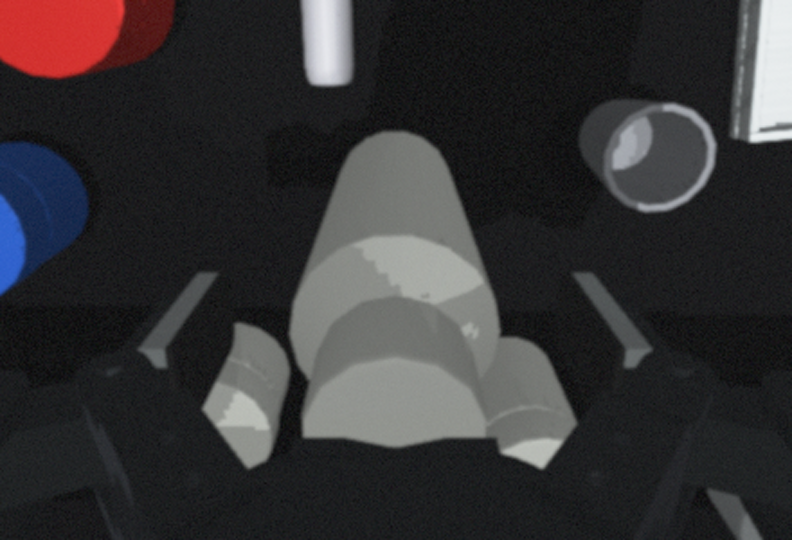

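Request:
{"method": "move_arm", "body": {
  "plan": [
    [[0,0,0],[0,0,0],6.0],
    [[0,0,0],[0,0,0],4.5],
    [[0,0,0],[0,0,0],4.0],
    [[0,0,0],[0,0,0],4.0],
    [[0,0,0],[0,0,0],4.0]
  ],
  "squeeze": 40
}}

```text
clock: 4.42
position: [0.5435, 0.0096, 0.1252]
tcp_rot: [179.9, 0.4, -179.8]
wrist_force: [-0.9, 0.1, -0.1]
grip_width: 0.0487
```

```bash
python3 go.py .542 .009 .121 0 0 1
```

```text
clk 4.42 pos [0.5435 0.0096 0.1252] [ 179.9    0.4 -179.8] q [-20.9  26.4  19.4 111.6 -12.5  43.6  95.9] w 0.0487 F [-0.9  0.1 -0.1]
[[0.15, -0.06, 0.42], [0.002, 0.006, 0.004]]
```

Request:
{"method": "move_arm", "body": {
  "plan": [
    [[0,0,-1],[0,0,0],4.0],
    [[0,0,-2],[0,0,0],4.0],
    [[0,0,-2.5],[0,0,0],4.0],
    [[0,0,-2.5],[0,0,0],4.0],
    [[0,0,-1],[0,0,0],4.0],
    [[0,0,0],[0,0,0],4.0]
  ]
}}

```text
clock: 5.18
position: [0.5416, 0.0096, 0.2186]
tcp_rot: [179.9, 0.2, -179.8]
wrist_force: [-0.9, -0.2, -1.7]
grip_width: 0.0486
```

```bash
python3 go.py .440 -.2412 .213 0 0 9
```

```text
clk 5.17 pos [0.5416 0.0096 0.2186] [ 179.9    0.2 -179.8] q [-23.3  19.6  21.9 106.2  -8.8  55.7  92.7] w 0.0486 F [-0.9 -0.2 -1.7]
[[1.14, -2.78, 0.06], [0.0, 0.0, 0.0]]
[[1.14, -2.78, 0.05], [0.0, 0.001, 0.001]]
[[1.14, -2.79, 0.06], [0.0, 0.0, 0.0]]
[[1.14, -2.78, 0.05], [0.001, 0.001, 0.001]]
[[1.13, -2.78, 0.06], [-0.0, -0.0, 0.0]]
[[1.14, -2.79, 0.06], [-0.0, 0.0, 0.001]]
[[1.13, -2.78, 0.06], [-0.0, 0.001, 0.0]]
[[1.13, -2.79, 0.06], [0.0, 0.0, 0.001]]
[[1.13, -2.79, 0.07], [0.0, 0.001, 0.0]]
```

Request:
{"method": "move_arm", "body": {
  "plan": [
    [[0.6,-1.5,0],[0,0,0],4.0],
    [[1.1,-2.8,0],[0,0,0],4.0],
    [[1.1,-2.8,0],[0,0,0],4.0],
    [[1.1,-2.8,0],[0,0,0],4.0],
    [[1.1,-2.8,0],[0,0,0],4.0],
    [[1.1,-2.8,0],[0,0,0],4.0],
    [[1.1,-2.8,0],[0,0,0],4.0],
    [[1.1,-2.8,0],[0,0,0],4.0],
    [[1.1,-2.8,0],[0,0,0],4.0],
    [[0.5,-1.3,0],[0,0,0],4.0],
    [[0,0,0],[0,0,0],4.0]
  ]
}}

```text
clock: 6.55
position: [0.4274, -0.2581, 0.2093]
tcp_rot: [180.0, -0.9, 179.8]
wrist_force: [-0.2, 0.1, -2.1]
grip_width: 0.0488
```

```bash
python3 go.py .440 -.2412 .213 0 0 1;python3 - <<'E'
from h import *
from plant import env
for n in("scene","wrist"):
    c=env.capture(n)
    if n=="scene": crop(c["frame"],260,220,420,360,4,"pics/s3.png")
E
```

```text
clk 6.55 pos [ 0.4274 -0.2581  0.2093] [180.   -0.9 179.8] q [  2.7  17.2  28.  112.   -9.4  53.8 125.2] w 0.0488 F [-0.2  0.1 -2.1]
[[-1.25, 1.69, -0.39], [0.001, -0.015, -0.004]]
```

View pics/s3.png

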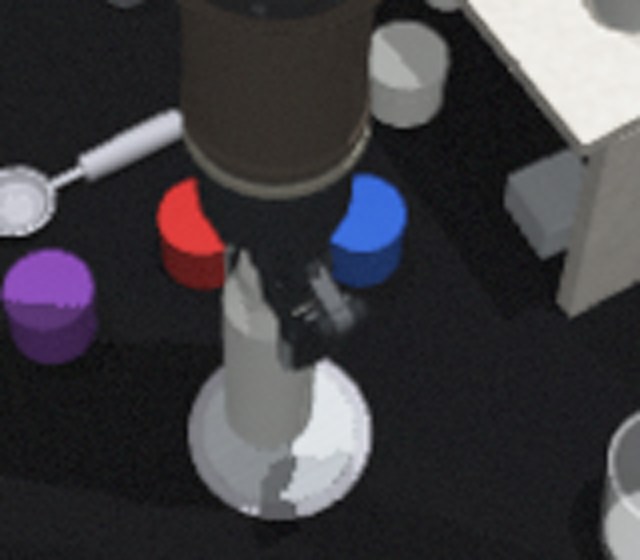

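Request:
{"method": "move_arm", "body": {
  "plan": [
    [[-0.6,0.85,0],[0,-0.01,-0.002],4.0],
    [[-0.6,0.8,0],[0,-0.005,-0.002],4.0],
    [[0,0,1.5],[0,0,0],4.0],
    [[0,0,2],[0,0,0],4.0],
    [[0,0,2],[0,0,0],4.0],
    [[0,0,0.8],[0,0,0],4.0],
    [[0,0,0],[0,0,0],4.0]
  ]
}}

```text
clock: 7.52
position: [0.443, -0.2337, 0.1416]
tcp_rot: [179.8, 0.0, -179.3]
wrist_force: [0.6, -0.2, -2.0]
grip_width: 0.0491
```

```bash
python3 go.py .441 -.2412 .129 0 0 1
```

```text
clk 7.53 pos [ 0.443  -0.2337  0.1416] [ 179.8    0.  -179.3] q [  2.7  22.3  25.  116.5 -13.6  44.  126.6] w 0.0491 F [ 0.6 -0.2 -2. ]
[[0.21, -0.75, 1.25], [0.003, 0.001, 0.012]]
```

Request:
{"method": "move_arm", "body": {
  "plan": [
    [[0.1,-0.4,0.3],[0.003,0,0.012],4.0],
    [[0.1,-0.35,0.3],[0,0,0],4.0],
    [[0,0,0.3],[0,0,0],4.0],
    [[0,0,0],[0,0,0],4.0]
  ]
}}

```text
clock: 8.02
position: [0.4417, -0.2425, 0.1333]
tcp_rot: [-179.9, 0.2, 179.9]
wrist_force: [0.2, 1.0, -1.8]
grip_width: 0.0488
```

```bash
python3 go.py .441 -.2412 .129 0 0 1;python3 - <<'E'
from h import *
from plant import env
c=env.capture("scene");crop(c["frame"],260,220,420,360,4,"pics/s4.png")
E
```

```text
clk 8.03 pos [ 0.4417 -0.2425  0.1333] [-179.9    0.2  179.9] q [  3.7  23.2  25.  116.7 -14.2  42.7 127.3] w 0.0488 F [ 0.2  1.  -1.8]
[[0.07, 0.13, 0.43], [-0.001, 0.003, -0.001]]
```

View pics/s4.png

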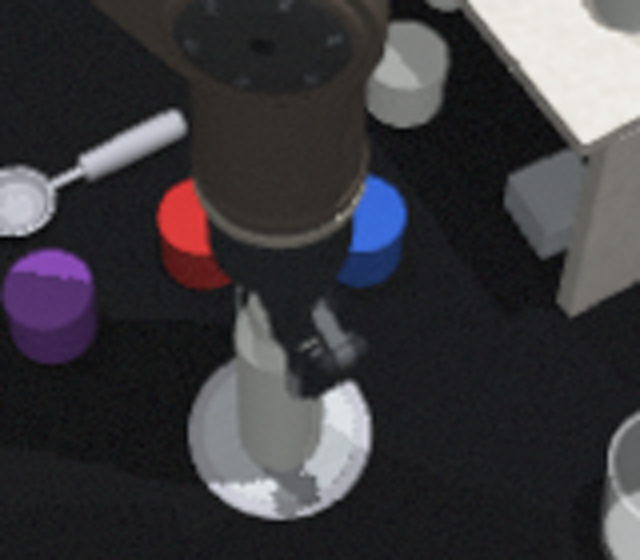

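Request:
{"method": "move_arm", "body": {
  "plan": [
    [[0,0.1,0.2],[0,0,0],4.0],
    [[0,0,0.15],[0,0,0],4.0],
    [[0,0,0],[0,0,0],4.0]
  ]
}}

```text
clock: 8.45
position: [0.442, -0.2413, 0.1299]
tcp_rot: [-179.9, 0.2, 179.9]
wrist_force: [0.7, 0.1, -2.2]
grip_width: 0.0487
```

Request:
{"method": "move_arm", "body": {
  "plan": [
    [[0,0,0.15],[0,0,0],4.0],
    [[0,0,0.1],[0,0,0],4.0],
    [[0,0,0],[0,0,0],4.0]
  ]
}}

```text
clock: 8.82
position: [0.4432, -0.2417, 0.1296]
tcp_rot: [-179.9, 0.4, 179.9]
wrist_force: [0.7, -0.3, -2.0]
grip_width: 0.0489
```

Request:
{"method": "move_arm", "body": {
  "plan": [
    [[-0.1,0,0.3],[0,0,0],4.0],
    [[0,0,0.2],[0,0,0],4.0],
    [[0,0,0.1],[0,0,0],4.0]
  ]
}}

```text
clock: 9.2
position: [0.4462, -0.2431, 0.1292]
tcp_rot: [-180.0, 0.8, 179.8]
wrist_force: [-4.6, 1.6, 10.8]
grip_width: 0.0486
```

Request:
{"method": "move_arm", "body": {
  "plan": [
    [[0.15,0,-0.05],[0,-0.008,0],4.6],
    [[0,0,0],[0,0,0],5.4],
    [[0,0,0],[0,0,0],6.5],
    [[0,0,0],[0,0,0],7.5]
  ]
}}

```text
clock: 9.7
position: [0.4451, -0.2434, 0.1297]
tcp_rot: [-179.9, 1.3, 179.8]
wrist_force: [-0.3, -0.2, -0.5]
grip_width: 0.0749
```

```bash
python3 go.py .442 -.2412 .25 0 0 4;python3 - <<'E'
from h import *
from plant import env
c=env.capture("wrist");cv2.imwrite("pics/w5.png",c["frame"][:,:,::-1])
E
```

```text
clk 9.7 pos [ 0.4451 -0.2434  0.1297] [-179.9    1.3  179.8] q [  4.4  23.3  24.4 117.2 -15.1  41.2 128.2] w 0.0749 F [-0.3 -0.2 -0.5]
[[0.01, 0.05, -3.01], [-0.0, 0.006, -0.001]]
[[0.03, 0.05, -3.01], [-0.001, 0.005, -0.0]]
[[0.04, 0.06, -3.01], [-0.0, 0.006, -0.001]]
[[0.06, 0.05, -3.01], [-0.0, 0.006, -0.001]]
```

View pics/w5.png

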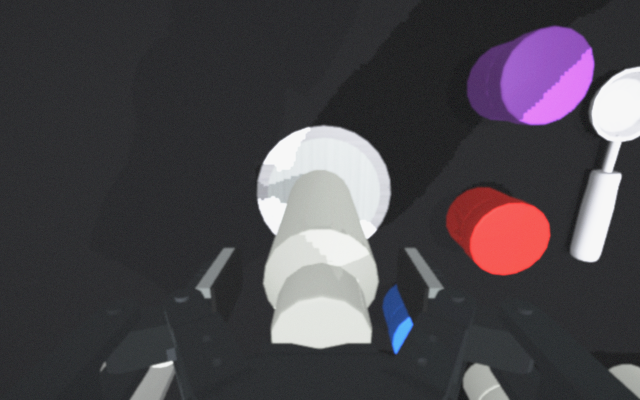

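Request:
{"method": "move_arm", "body": {
  "plan": [
    [[0,0,-2],[0,0.005,0],7.5],
    [[0,0,-3.5],[0,0.005,0],8],
    [[0,0,-4],[0,0.005,0],8],
    [[0,0,-3],[0,0.005,0],8],
    [[0,0,0],[0,0,0],8]
  ]
}}

```text
clock: 10.38
position: [0.4432, -0.2431, 0.2575]
tcp_rot: [-179.9, -0.0, 179.8]
wrist_force: [0.1, -0.5, -0.4]
grip_width: 0.0799
```

```bash
python3 go.py .50 -.07 .22 42 0 8
```

```text
clk 10.38 pos [ 0.4432 -0.2431  0.2575] [-179.9   -0.   179.8] q [ -0.5  14.1  28.7 108.2  -7.7  59.6 121.2] w 0.0799 F [ 0.1 -0.5 -0.4]
[[-0.7, 2.17, 0.47], [-0.0, -0.092, -0.0]]
[[-0.66, 2.16, 0.52], [-0.001, -0.091, -0.0]]
[[-0.61, 2.17, 0.59], [0.0, -0.092, -0.001]]
[[-0.55, 2.17, 0.65], [-0.0, -0.092, -0.0]]
[[-0.5, 2.16, 0.69], [-0.001, -0.091, -0.0]]
[[-0.42, 2.17, 0.73], [0.0, -0.092, -0.001]]
[[-0.36, 2.16, 0.77], [-0.0, -0.092, 0.0]]
[[-0.29, 2.16, 0.8], [-0.0, -0.091, -0.0]]
```

Request:
{"method": "move_arm", "body": {
  "plan": [
    [[-0.7,2.2,0.2],[0,-0.09,0],8],
    [[-0.7,2.2,0.5],[0,-0.09,0],8],
    [[-0.6,2.2,0.6],[0,-0.09,0],8],
    [[-0.55,2.2,0.65],[0,-0.09,0],8],
    [[-0.5,2.1,0.7],[0,-0.09,0],8],
    [[-0.4,2.1,0.7],[0,-0.09,0],8],
    [[-0.35,2.1,0.75],[0,-0.09,0],8],
    [[-0.3,2.0,0.8],[0,-0.09,0],8],
    [[0,0,0],[0,0,0],8]
  ]
}}

```text
clock: 11.5
position: [0.4965, -0.0796, 0.2328]
tcp_rot: [178.7, 36.9, -179.6]
wrist_force: [0.2, -1.0, -0.9]
grip_width: 0.0801
```

```bash
python3 go.py .568 -.07 .115 42 0 5
python3 - <<'E'
from h import *
from plant import env
d={}
for n in("wrist","scene"):
    c=env.capture(n);d[n]=c;cv2.imwrite(f"pics/{n}6.png",c["frame"][:,:,::-1])
pickle.dump(d,open("c6.pkl","wb"))
print(proj(d["wrist"],[(.639,-.07,.048),(.644,.065,.072)]))
E
```

```text
clk 11.5 pos [ 0.4965 -0.0796  0.2328] [ 178.7   36.9 -179.6] q [ -6.    1.5  13.4 137.8 -56.3   7.6 152.2] w 0.0801 F [ 0.2 -1.  -0.9]
[[0.27, 0.12, 2.75], [0.006, -0.018, 0.001]]
[[0.32, 0.13, 2.74], [0.005, -0.018, 0.001]]
[[0.37, 0.15, 2.73], [0.006, -0.018, 0.001]]
[[0.42, 0.16, 2.73], [0.006, -0.017, 0.001]]
[[0.46, 0.18, 2.72], [0.005, -0.018, 0.001]]
[[320.10318235 177.94658212]
 [437.94821065 196.67849553]]
```

View pics/wrist6.png

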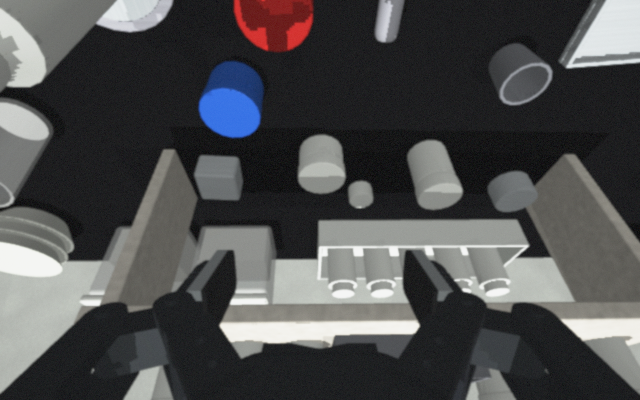

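View pics/scene6.png

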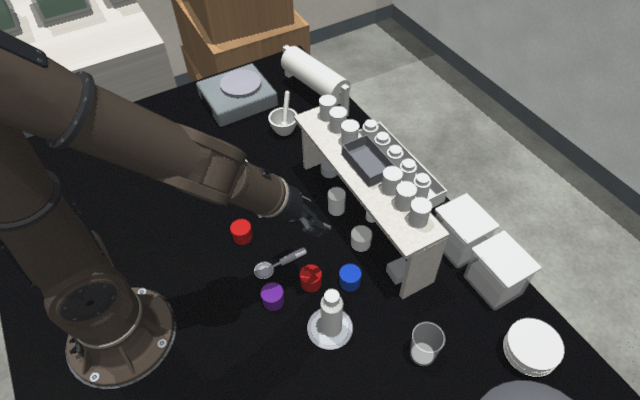

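```bash
cat > kin.py <<'E'
import numpy as np
from scipy.spatial.transform import Rotation as R
from scipy.optimize import least_squares
D=[([-82.195,24.936,1.431,90.19,-.664,64.973,-4.303],[.14779,.60679,.2555],[-179.9,0,166.3]),
([-83.3,22.7,3,85.1,-1.2,72.5,-9.6],[.1477,.6061,.3153],[-179.7,.1,160.5]),
([-32.3,14,20.4,107.4,-4.7,60.2,80],[.498,.0815,.2569],[-179.1,-.5,-179.9]),
([-23.1,17.7,22.6,103.4,-7.4,60.9,92.6],[.5397,-.0003,.2534],[-179.8,-.4,-179.6]),
([-21.6,26.6,19.2,112,-12.4,43.3,95.5],[.5395,.0169,.1214],[-180,.1,-179.3]),
([-20.9,26.4,19.4,111.6,-12.5,43.6,95.9],[.5435,.0096,.1252],[179.9,.4,-179.8]),
([2.7,17.2,28,112,-9.4,53.8,125.2],[.4274,-.2581,.2093],[180,-.9,179.8]),
([4.4,23.3,24.4,117.2,-15.1,41.2,128.2],[.4451,-.2434,.1297],[-179.9,1.3,179.8]),
([-.5,14.1,28.7,108.2,-7.7,59.6,121.2],[.4432,-.2431,.2575],[-179.9,0,179.8]),
([-6,1.5,13.4,137.8,-56.3,7.6,152.2],[.4965,-.0796,.2328],[178.7,36.9,-179.6])]
def fk(q,p,sg):
    q=np.radians(q)*sg
    off=p[6:9]
    M=R.identity();x=np.zeros(3)
    def T(v):
        nonlocal x;x=x+M.apply(v)
    M=R.from_euler('z',q[0]+off[0]);T([p[4],0,p[0]])
    M=M*R.from_euler('y',q[1]);M=M*R.from_euler('z',q[2]);T([p[5],0,p[1]])
    M=M*R.from_euler('y',q[3]);T([-p[5],0,0]);M=M*R.from_euler('z',q[4]);T([0,0,p[2]])
    M=M*R.from_euler('y',q[5]);T([p[9],0,0]);M=M*R.from_euler('z',q[6]+off[1]);T([0,0,p[3]])
    return x,M
def fit(sg):
    def f(p):
        r=[]
        for q,x,e in D:
            a,M=fk(q,p,sg);r+=list((a-x)*1)+list((M.inv()*R.from_euler('xyz',e,degrees=True)).as_rotvec()*.3)
        return np.array(r)
    best=None
    for o1 in(0,1.57,3.14):
      for o2 in(0,1.57,3.14,-1.57):
        s=least_squares(f,[.36,.42,.4,.3,0,0,o1,o2,0,0])
        if best is None or s.cost<best.cost:best=s
    return best
if __name__=="__main__":
    import itertools
    res=[]
    for s in itertools.product([1,-1],repeat=4):
        sg=np.array([s[0],1,s[1],1,s[2],1,s[3]]);b=fit(sg);res.append((b.cost,tuple(sg),b.x))
    res.sort(key=lambda r:r[0])
    for r in res[:2]:print(r[0],r[1],np.round(r[2],4))
    np.save("kin.npy",np.r_[res[0][1],res[0][2]])
E
python3 kin.py
```

```text
0.00014797558191291773 (np.int64(-1), np.int64(1), np.int64(-1), np.int64(1), np.int64(-1), np.int64(1), np.int64(-1)) [ 0.2696  0.518   0.4193  0.3131 -0.0066  0.0182 -0.0828  1.4903 -0.
 -0.0099]
0.10424028470404328 (np.int64(-1), np.int64(1), np.int64(1), np.int64(1), np.int64(-1), np.int64(1), np.int64(-1)) [ 0.063   0.367   0.13    0.0507  0.6404 -0.1398 -0.2792  1.8847  0.3682
  0.1228]
```

```bash
cat > ik.py <<'E'
from kin import *
P=np.load("kin.npy");SG=P[:7];PP=P[7:]
LO=np.array([-149.89,-25.12,-72.63,4.76,-75.54,6.69,-157.13]);HI=np.array([149.89,119.58,75.52,147.25,255.54,114.76,157.13])
def RT(th,yw):
    th=np.radians(th);z=np.array([np.sin(th),0,-np.cos(th)]);y=np.array([0,1.,0])
    return R.from_euler('z',yw,degrees=True)*R.from_matrix(np.c_[np.cross(y,z),y,z])
def ik(p,Rt,seeds):
    best={}
    out=[]
    for s in seeds:
        f=lambda q:np.r_[(fk(q,PP,SG)[0]-p)*10,(fk(q,PP,SG)[1].inv()*Rt).as_rotvec()*3,1e-4*(q-s)/10]
        r=least_squares(f,np.clip(s,LO+1,HI-1),bounds=(LO,HI),max_nfev=60)
        e=np.linalg.norm(r.fun[:6])
        if e<.02: out.append(r.x)
    return out
E
cat > sc.py <<'E'
from ik import *
rng=np.random.default_rng(0)
base=[np.array([-20.,26,19,115,-12,40,95]),np.array([-6.,1.5,13,138,-56,12,152]),np.array([-5.,15,0,125,180,20,-95]),np.array([-5.,30,0,110,0,20,90])]
for G in [(.639,-.07,.036),(.644,.065,.05)]:
  for th in(25,30,36,42):
   for yw in (0,):
    Rt=RT(th,yw);p=np.array(G)-.006*Rt.as_matrix()[:,2]
    sol=ik(p,Rt,base)
    print(G,th)
    for q in sol: print("   ",np.round(q,0),"margin",np.round(np.min(np.r_[q-LO,HI-q])))
E
python3 sc.py
```

```text
(0.639, -0.07, 0.036) 25
    [ -3.  34.   6. 119. -67.   7. 157.] margin 0.0
    [ -3.  34.   6. 119. -67.   7. 157.] margin 0.0
    [ -3.  34.   6. 119. -67.   7. 157.] margin 0.0
(0.639, -0.07, 0.036) 30
    [   2.   34.    1.  121.  222.    7. -131.] margin 0.0
(0.639, -0.07, 0.036) 36
    [  8.  35.  -5. 125. 190.  15. -95.] margin 9.0
(0.639, -0.07, 0.036) 42
    [  7.  36.  -3. 129. 191.  27. -97.] margin 18.0
(0.644, 0.065, 0.05) 25
    [-26.  34.  17. 118. -54.   7. 129.] margin 0.0
    [-28.  34.  19. 118. -59.   8. 134.] margin 1.0
    [  3.  34. -18. 118.  72.  13.  11.] margin 6.0
    [ -7.  33.  -5. 118.  54.   7.  27.] margin 0.0
(0.644, 0.065, 0.05) 30
    [ -7.  33.  -5. 121. 119.   7. -39.] margin 0.0
    [  5.  34. -21. 121. 107.  15. -23.] margin 8.0
(0.644, 0.065, 0.05) 36
    [-17.  33.   6. 124. 171.  13. -94.] margin 6.0
    [  7.  35. -23. 125. 133.  21. -48.] margin 15.0
(0.644, 0.065, 0.05) 42
    [-16.  34.   3. 128. 170.  24. -93.] margin 18.0
    [  4.  36. -21. 129. 149.  29. -65.] margin 19.0
```

```bash
cat > path.py <<'E'
from ik import *
def rows_from_q(qs,x0=None,M0=None):
    out=[];x,M=fk(qs[0],PP,SG)
    if x0 is not None:x,M=x0,M0
    for q in qs[1:]:
        a,B=fk(q,PP,SG)
        sh=np.round(M.inv().apply(a-x)*100,2);tu=np.round((M.inv()*B).as_rotvec(),3)
        out.append((sh.tolist(),tu.tolist(),np.round(a,3).tolist(),np.round(q[4:],0).tolist()))
        x=x+M.apply(sh/100);M=M*R.from_rotvec(tu)
    return out
E
python3 - <<'E'
from path import *
q0=np.array([-6,1.5,13.4,137.8,-56.3,7.6,152.2])
qs=[q0]
N=18
for i in range(1,N+1):
    u=i/N; q=q0.copy();q[4]=-56.3+u*(180+56.3);q[6]=96-q[4];q[5]=7.6+min(1,u*3)*10.4
    q[1]=1.5;qs.append(q)
for r in rows_from_q(qs):print(r)
E
```

```text
([1.19, 0.41, 0.0], [-0.009, 0.044, 0.001], [0.487, -0.078, 0.226], [-43.0, 9.0, 139.0])
([1.41, -0.02, -0.0], [0.005, 0.05, 0.003], [0.475, -0.078, 0.218], [-30.0, 11.0, 126.0])
([1.48, -0.51, -0.02], [0.022, 0.052, 0.005], [0.462, -0.084, 0.211], [-17.0, 13.0, 113.0])
([1.41, -1.04, -0.02], [0.04, 0.047, 0.007], [0.45, -0.094, 0.205], [-4.0, 15.0, 100.0])
([1.17, -1.53, -0.04], [0.056, 0.038, 0.008], [0.439, -0.109, 0.201], [9.0, 16.0, 87.0])
([0.77, -1.97, -0.05], [0.07, 0.024, 0.01], [0.43, -0.129, 0.201], [22.0, 18.0, 74.0])
([-0.62, -1.9, -0.07], [0.067, -0.023, 0.011], [0.434, -0.147, 0.207], [36.0, 18.0, 60.0])
([-1.04, -1.7, -0.07], [0.06, -0.037, 0.011], [0.44, -0.164, 0.216], [49.0, 18.0, 47.0])
([-1.39, -1.43, -0.07], [0.05, -0.049, 0.011], [0.45, -0.177, 0.227], [62.0, 18.0, 34.0])
([-1.68, -1.07, -0.07], [0.038, -0.06, 0.011], [0.462, -0.188, 0.239], [75.0, 18.0, 21.0])
([-1.89, -0.67, -0.07], [0.023, -0.067, 0.011], [0.476, -0.193, 0.252], [88.0, 18.0, 8.0])
([-1.98, -0.22, -0.07], [0.008, -0.07, 0.011], [0.492, -0.195, 0.265], [101.0, 18.0, -5.0])
([-1.98, 0.24, -0.07], [-0.009, -0.07, 0.012], [0.507, -0.192, 0.277], [114.0, 18.0, -18.0])
([-1.88, 0.69, -0.07], [-0.025, -0.066, 0.011], [0.522, -0.185, 0.288], [127.0, 18.0, -31.0])
([-1.67, 1.09, -0.07], [-0.039, -0.059, 0.011], [0.535, -0.173, 0.298], [141.0, 18.0, -45.0])
([-1.38, 1.44, -0.07], [-0.051, -0.049, 0.011], [0.547, -0.159, 0.305], [154.0, 18.0, -58.0])
([-1.02, 1.72, -0.08], [-0.061, -0.036, 0.011], [0.556, -0.141, 0.309], [167.0, 18.0, -71.0])
([-0.6, 1.9, -0.07], [-0.068, -0.02, 0.011], [0.562, -0.122, 0.31], [180.0, 18.0, -84.0])
```

Run:
```python
from path import *
from plant import env
s=env.observe();q0=s["q"];print(np.round(q0,1))
qs=[q0]
N=18
for i in range(1,N+1):
    u=i/N; q=q0.copy();q[4]=q0[4]+u*(180-q0[4]);q[0]=q0[0]-10*min(1,u*3);q[6]=96-q[4]-10*min(1,u*3);q[5]=q0[5]+min(1,u*3)*10.4
    qs.append(q)
for r in rows_from_q(qs):print(r)
```

```text
[ -6.    1.5  13.7 137.8 -56.    7.7 152. ]
([1.0, 1.82, 0.09], [-0.025, 0.044, 0.008], [0.489, -0.066, 0.226], [-43.0, 9.0, 137.0])
([1.25, 1.32, 0.1], [-0.008, 0.05, 0.008], [0.479, -0.053, 0.219], [-30.0, 11.0, 122.0])
([1.32, 0.75, 0.07], [0.012, 0.049, 0.009], [0.468, -0.046, 0.211], [-17.0, 13.0, 108.0])
([1.19, 0.16, 0.04], [0.031, 0.043, 0.009], [0.458, -0.044, 0.205], [-4.0, 15.0, 93.0])
([0.85, -0.35, -0.01], [0.048, 0.029, 0.011], [0.45, -0.047, 0.201], [10.0, 16.0, 78.0])
([0.35, -0.77, -0.08], [0.061, 0.01, 0.013], [0.446, -0.055, 0.201], [23.0, 18.0, 63.0])
([-0.95, -1.76, -0.07], [0.062, -0.034, 0.011], [0.452, -0.072, 0.208], [36.0, 18.0, 50.0])
([-1.32, -1.5, -0.07], [0.053, -0.047, 0.012], [0.462, -0.088, 0.217], [49.0, 18.0, 37.0])
([-1.63, -1.16, -0.07], [0.041, -0.058, 0.011], [0.474, -0.099, 0.227], [62.0, 18.0, 24.0])
([-1.85, -0.76, -0.08], [0.026, -0.066, 0.011], [0.488, -0.107, 0.24], [75.0, 18.0, 11.0])
([-1.97, -0.32, -0.07], [0.011, -0.07, 0.011], [0.503, -0.111, 0.253], [88.0, 18.0, -2.0])
([-2.0, 0.13, -0.07], [-0.005, -0.07, 0.011], [0.518, -0.11, 0.266], [101.0, 18.0, -15.0])
([-1.91, 0.59, -0.07], [-0.021, -0.068, 0.012], [0.532, -0.104, 0.278], [114.0, 18.0, -28.0])
([-1.73, 1.0, -0.07], [-0.036, -0.061, 0.011], [0.546, -0.094, 0.289], [128.0, 18.0, -42.0])
([-1.46, 1.37, -0.07], [-0.049, -0.051, 0.011], [0.557, -0.081, 0.298], [141.0, 18.0, -55.0])
([-1.11, 1.66, -0.07], [-0.059, -0.039, 0.011], [0.566, -0.064, 0.305], [154.0, 18.0, -68.0])
([-0.7, 1.87, -0.07], [-0.066, -0.025, 0.011], [0.572, -0.045, 0.31], [167.0, 18.0, -81.0])
([-0.26, 1.99, -0.07], [-0.07, -0.009, 0.011], [0.575, -0.026, 0.311], [180.0, 18.0, -94.0])
```

Request:
{"method": "move_arm", "body": {
  "plan": [
    [[1.0,1.8,0.1],[-0.025,0.044,0.008],8],
    [[1.25,1.3,0.1],[-0.008,0.05,0.008],8],
    [[1.3,0.75,0.1],[0.012,0.05,0.009],8],
    [[1.2,0.15,0],[0.031,0.043,0.009],8],
    [[0.85,-0.35,0],[0.048,0.03,0.011],8],
    [[0.35,-0.75,-0.1],[0.061,0.01,0.013],8]
  ]
}}

```text
clock: 12.35
position: [0.4443, -0.0678, 0.2009]
tcp_rot: [-174.8, 23.3, 175.9]
wrist_force: [-0.5, 0.2, -1.1]
grip_width: 0.08
```

```bash
cat > p2.py <<'E'
from path import *
from plant import env
import sys
s=env.observe();q0=s["q"];print(s["clock"],np.round(q0,1),np.round(s["position"],3),np.round(s["tcp_rot"],1))
x0=s["position"];M0=R.from_euler('xyz',s["tcp_rot"],degrees=True)
tgt=[float(a) for a in sys.argv[1].split(",")];N=int(sys.argv[2])
tgt=np.array([q0[i] if np.isnan(t) else t for i,t in enumerate(tgt)])
a,B=fk(q0,PP,SG);print("fk err",np.round(a-x0,4),np.round((B.inv()*M0).as_rotvec(),3))
for r in rows_from_q([q0+(tgt-q0)*i/N for i in range(N+1)]):print(r)
E
python3 p2.py -16,nan,nan,nan,180,18,-94 12
```

```text
12.35 [-22.3   1.2  18.2 136.7  22.8  21.2  60.8] [ 0.444 -0.068  0.201] [-174.8   23.3  175.9]
fk err [-0.0008  0.0204  0.0042] [-0.033 -0.008  0.005]
([-1.3, -2.37, -0.06], [0.072, -0.045, 0.02], [0.452, -0.072, 0.213], [36.0, 21.0, 48.0])
([-1.67, -2.01, -0.04], [0.059, -0.058, 0.019], [0.464, -0.092, 0.224], [49.0, 21.0, 35.0])
([-1.95, -1.59, -0.02], [0.045, -0.068, 0.019], [0.478, -0.109, 0.237], [62.0, 20.0, 22.0])
([-2.11, -1.11, 0.01], [0.028, -0.073, 0.018], [0.493, -0.121, 0.252], [75.0, 20.0, 9.0])
([-2.17, -0.61, 0.01], [0.011, -0.076, 0.017], [0.508, -0.128, 0.266], [88.0, 20.0, -4.0])
([-2.12, -0.13, 0.02], [-0.006, -0.074, 0.016], [0.524, -0.13, 0.281], [101.0, 20.0, -17.0])
([-1.95, 0.32, 0.03], [-0.021, -0.069, 0.015], [0.538, -0.128, 0.294], [115.0, 19.0, -30.0])
([-1.7, 0.72, 0.01], [-0.036, -0.06, 0.014], [0.552, -0.122, 0.305], [128.0, 19.0, -42.0])
([-1.36, 1.05, 0.02], [-0.048, -0.048, 0.014], [0.563, -0.112, 0.314], [141.0, 19.0, -55.0])
([-0.97, 1.3, -0.01], [-0.056, -0.035, 0.014], [0.571, -0.1, 0.32], [154.0, 19.0, -68.0])
([-0.54, 1.43, -0.02], [-0.061, -0.019, 0.012], [0.577, -0.086, 0.324], [167.0, 18.0, -81.0])
([-0.1, 1.47, -0.04], [-0.063, -0.004, 0.013], [0.579, -0.072, 0.324], [180.0, 18.0, -94.0])
```

Request:
{"method": "move_arm", "body": {
  "plan": [
    [[-0.95,-1.75,0],[0.062,-0.034,0.011],8],
    [[-1.3,-1.5,-0.1],[0.053,-0.047,0.012],8],
    [[-1.6,-1.15,-0.1],[0.041,-0.058,0.011],8],
    [[-1.85,-0.75,-0.1],[0.026,-0.066,0.011],8],
    [[-2,-0.3,0],[0.011,-0.07,0.011],8],
    [[-2,0.15,-0.1],[-0.005,-0.07,0.011],8]
  ]
}}

```text
clock: 13.1
position: [0.5204, -0.14, 0.2684]
tcp_rot: [-161.7, 44.6, 176.9]
wrist_force: [0.3, -0.6, -0.4]
grip_width: 0.0803
```

```bash
python3 p2.py -16,nan,nan,nan,180,18,-94 6
```

```text
13.1 [-24.7   1.4  19.2 139.4  96.4  24.  -14. ] [ 0.52  -0.14   0.268] [-161.7   44.6  176.9]
fk err [-0.0219  0.0262 -0.0099] [-0.057 -0.021  0.025]
([-2.39, 0.01, 0.2], [-0.026, -0.082, 0.026], [0.517, -0.115, 0.273], [110.0, 23.0, -27.0])
([-1.92, 0.46, 0.19], [-0.041, -0.066, 0.023], [0.533, -0.112, 0.285], [124.0, 22.0, -41.0])
([-1.38, 0.78, 0.15], [-0.053, -0.05, 0.02], [0.544, -0.105, 0.294], [138.0, 21.0, -54.0])
([-0.81, 0.93, 0.11], [-0.059, -0.029, 0.019], [0.552, -0.097, 0.298], [152.0, 20.0, -67.0])
([-0.23, 0.94, 0.05], [-0.061, -0.01, 0.017], [0.556, -0.088, 0.299], [166.0, 19.0, -81.0])
([0.3, 0.82, -0.01], [-0.058, 0.008, 0.015], [0.556, -0.08, 0.296], [180.0, 18.0, -94.0])
```

Run:
```python
from ik import *
seed=[np.array([-20.,10,15,138,150,20,-60])]
for th in(42,47,52):
  for b in(.006,.06,.106,.15):
    Rt=RT(th,0);z=Rt.as_matrix()[:,2]
    for G in[(.639,-.07,.036),(.461,.341,.042)]:
      if G[1]>0 : RtU=RT(th,30)
      else: RtU=Rt
      p=np.array(G)-b*RtU.as_matrix()[:,2]
      for q in ik(p,RtU,seed): print(th,b,G[1],np.round(p,3),np.round(q,0))
```

```text
42 0.006 -0.07 [ 0.635 -0.07   0.04 ] [ 16.  36. -13. 129. 181.  26. -83.]
42 0.006 0.341 [0.458 0.339 0.046] [-36.  33. -10. 139. 161.  35. -83.]
42 0.06 -0.07 [ 0.599 -0.07   0.081] [ 18.  30. -15. 134. 182.  24. -84.]
42 0.06 0.341 [0.426 0.321 0.087] [-37.  25. -10. 143. 159.  31. -82.]
42 0.106 -0.07 [ 0.568 -0.07   0.115] [ 19.  23. -15. 137. 186.  21. -89.]
42 0.106 0.341 [0.4   0.306 0.121] [-37.  18. -11. 146. 156.  28. -80.]
42 0.15 -0.07 [ 0.539 -0.07   0.147] [ 22.  17. -17. 140. 191.  17. -94.]
47 0.006 -0.07 [ 0.635 -0.07   0.04 ] [ 14.  38. -11. 132. 185.  36. -87.]
47 0.006 0.341 [0.457 0.339 0.046] [-38.  35.  -9. 142. 164.  45. -87.]
47 0.06 -0.07 [ 0.595 -0.07   0.077] [ 17.  32. -13. 137. 185.  34. -87.]
47 0.06 0.341 [0.423 0.319 0.083] [-37.  28. -11. 147. 162.  43. -86.]
47 0.106 -0.07 [ 0.561 -0.07   0.108] [ 17.  25. -12. 141. 189.  32. -90.]
47 0.15 -0.07 [ 0.529 -0.07   0.138] [ 24.  19. -18. 145. 189.  29. -90.]
52 0.006 -0.07 [ 0.634 -0.07   0.04 ] [ 11.  40.  -7. 134. 188.  46. -90.]
52 0.006 0.341 [0.457 0.339 0.046] [-39.  38.  -8. 144. 166.  55. -89.]
52 0.06 -0.07 [ 0.592 -0.07   0.073] [ 16.  34. -11. 140. 188.  45. -88.]
52 0.106 -0.07 [ 0.555 -0.07   0.101] [ 19.  29. -13. 145. 188.  44. -88.]
```

```bash
cat > sc2.py <<'E'
from ik import *
seeds=[np.array([-40.,30,0,138,165,30,-85]),np.array([-35.,30,0,138,90,30,0])]
for nm,G in [("a",(.461,.341,.041)),("b",(.4745,.1915,.041)),("bmid",(.4745,.1915,.06))]:
  for th in(36,40,42):
    for hd in(0,30,60,90):
      res=[]
      for dz in(0,.09):
        Rt=RT(th,hd);p=np.array(G)-.006*Rt.as_matrix()[:,2]+[0,0,dz]
        qs=ik(p,Rt,seeds)
        if qs:
            q=max(qs,key=lambda q:np.min(np.r_[q-LO,HI-q]));res.append((dz,np.round(q).astype(int).tolist(),round(float(np.min(np.r_[q-LO,HI-q])))))
      print(nm,th,hd,res)
E
timeout 500 python3 sc2.py
```

```text
a 36 0 [(0, [-59, 33, 5, 129, 103, 25, -64], 18), (0.09, [-48, 22, -9, 127, 81, 30, -37], 20)]
a 36 30 [(0, [-42, 31, -2, 135, 163, 22, -86], 12), (0.09, [-18, 21, -30, 133, 119, 17, -38], 10)]
a 36 60 [(0, [10, 44, -51, 132, 145, 16, -17], 10), (0.09, [16, 32, -57, 131, 102, 7, 21], 0)]
a 36 90 [(0, [21, 55, -61, 123, 47, 15, 115], 8), (0.09, [27, 50, -73, 122, 37, 25, 119], 0)]
a 40 0 [(0, [-68, 35, 14, 130, 112, 25, -76], 17), (0.09, [-58, 23, 1, 129, 88, 30, -47], 18)]
a 40 30 [(0, [-42, 32, -3, 137, 165, 30, -87], 10), (0.09, [-14, 23, -35, 136, 131, 24, -49], 11)]
a 40 60 [(0, [-11, 35, -23, 134, 209, 22, -87], 13), (0.09, [-10, 22, -24, 133, 241, 15, -124], 8)]
a 40 90 []
a 42 0 [(0, [-59, 35, 2, 131, 111, 34, -75], 16), (0.09, [-58, 23, 0, 130, 93, 32, -52], 17)]
a 42 30 [(0, [-41, 33, -4, 139, 165, 34, -88], 9), (0.09, [-45, 20, 0, 137, 160, 19, -83], 10)]
a 42 60 [(0, [-12, 35, -21, 135, 211, 26, -88], 12), (0.09, [-10, 23, -23, 134, 235, 18, -117], 11)]
a 42 90 []
b 36 0 [(0, [-44, 29, 8, 141, 142, 26, -89], 6), (0.09, [-48, 16, 12, 139, 110, 16, -54], 8)]
b 36 30 [(0, [-1
[... 905 characters left out ...]
0, 130, 11, -29], 5)]
bmid 36 60 [(0, [26, 35, -45, 136, 232, 7, -91], 0), (0.09, [48, 36, -73, 135, 41, 10, 97], 0)]
bmid 36 90 [(0, [42, 55, -66, 125, 32, 25, 143], 6)]
bmid 40 0 [(0, [-45, 28, 7, 143, 141, 30, -89], 4), (0.09, [-48, 14, 10, 141, 114, 21, -58], 7)]
bmid 40 30 [(0, [-17, 27, -5, 146, 192, 32, -93], 2), (0.09, [-10, 13, -13, 142, 201, 15, -104], 5)]
bmid 40 60 [(0, [27, 37, -43, 137, 231, 12, -87], 6)]
bmid 40 90 []
bmid 42 0 [(0, [-45, 28, 5, 144, 141, 34, -90], 3), (0.09, [-48, 14, 9, 142, 119, 23, -64], 6)]
bmid 42 30 [(0, [-18, 28, -4, 147, 193, 36, -94], 0), (0.09, [-14, 13, -9, 144, 202, 19, -105], 3)]
bmid 42 60 [(0, [24, 36, -38, 138, 236, 18, -92], 9)]
bmid 42 90 []
```

```bash
python3 go.py .571 -.07 .117 40 0 8
```

```text
clk 13.1 pos [ 0.5204 -0.14    0.2684] [-161.7   44.6  176.9] q [-24.7   1.4  19.2 139.4  96.4  24.  -14. ] w 0.0803 F [ 0.3 -0.6 -0.4]
[[0.91, 1.41, 1.38], [-0.045, 0.009, -0.007]]
[[0.9, 1.36, 1.45], [-0.044, 0.009, -0.006]]
[[0.87, 1.3, 1.52], [-0.045, 0.01, -0.007]]
[[0.84, 1.23, 1.59], [-0.044, 0.009, -0.006]]
[[0.83, 1.17, 1.64], [-0.045, 0.009, -0.007]]
[[0.8, 1.09, 1.7], [-0.044, 0.009, -0.007]]
[[0.78, 1.03, 1.76], [-0.045, 0.01, -0.006]]
[[0.75, 0.95, 1.81], [-0.044, 0.009, -0.007]]
```

Request:
{"method": "move_arm", "body": {
  "plan": [
    [[0.9,1.4,1.4],[-0.035,0.005,-0.007],8],
    [[0.9,1.4,1.45],[-0.04,0.005,-0.006],8],
    [[0.9,1.3,1.5],[-0.045,0.01,-0.007],8],
    [[0.85,1.2,1.6],[-0.044,0.009,-0.006],8],
    [[0.85,1.1,1.6],[-0.045,0.009,-0.007],8],
    [[0.8,1.0,1.7],[-0.045,0.009,-0.007],8],
    [[0,0,0],[0,0,0],8]
  ]
}}

```text
clock: 13.98
position: [0.5638, -0.1002, 0.1535]
tcp_rot: [-174.9, 42.0, 178.6]
wrist_force: [-0.1, -0.9, 0.4]
grip_width: 0.0799
```

```bash
python3 go.py .571 -.07 .117 40 0 3
```

```text
clk 13.97 pos [ 0.5638 -0.1002  0.1535] [-174.9   42.   178.6] q [  4.7  18.5  -3.2 138.9 163.4  20.2 -73.5] w 0.0799 F [-0.1 -0.9  0.4]
[[0.65, 1.1, 0.95], [-0.035, 0.011, -0.007]]
[[0.64, 1.07, 1.0], [-0.035, 0.011, -0.006]]
[[0.62, 1.04, 1.05], [-0.034, 0.011, -0.007]]
```

Excellent: the wrist is now flipped (q5 163).

Request:
{"method": "move_arm", "body": {
  "plan": [
    [[0.6,1.0,0.9],[-0.035,0.01,-0.007],8],
    [[0.6,1.0,1.0],[-0.035,0.01,-0.006],8],
    [[0.6,0.9,0.9],[-0.033,0.01,-0.006],8],
    [[0,0,0],[0,0,0],8]
  ]
}}

```text
clock: 14.48
position: [0.5713, -0.0777, 0.1207]
tcp_rot: [-179.7, 40.3, 179.8]
wrist_force: [-0.4, -0.4, 0.2]
grip_width: 0.0799
```

```bash
python3 go.py .635 -.07 .0406 40 0 5
python3 - <<'E'
from h import *
from plant import env
d={}
for n in("wrist","scene"):
    c=env.capture(n);d[n]=c;cv2.imwrite(f"pics/{n}7.png",c["frame"][:,:,::-1])
pickle.dump(d,open("c7.pkl","wb"))
print(proj(d["wrist"],[(.639,-.07,.048),(.639,-.07,0)]))
E
```

```text
clk 14.47 pos [ 0.5713 -0.0777  0.1207] [-179.7   40.3  179.8] q [ 12.9  23.4 -11.5 137.6 173.2  21.1 -79.1] w 0.0799 F [-0.4 -0.4  0.2]
[[0.07, 0.17, 2.05], [-0.002, 0.001, -0.001]]
[[0.06, 0.17, 2.04], [-0.001, 0.001, -0.0]]
[[0.06, 0.16, 2.05], [-0.002, 0.002, -0.001]]
[[0.06, 0.16, 2.04], [-0.002, 0.001, -0.0]]
[[0.06, 0.16, 2.05], [-0.001, 0.001, -0.001]]
[[328.10606622 216.61275052]
 [327.42717713 167.11462969]]
```

View pics/wrist7.png

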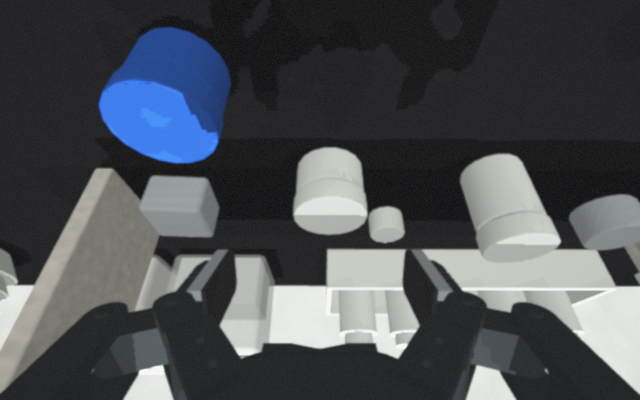

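View pics/scene7.png

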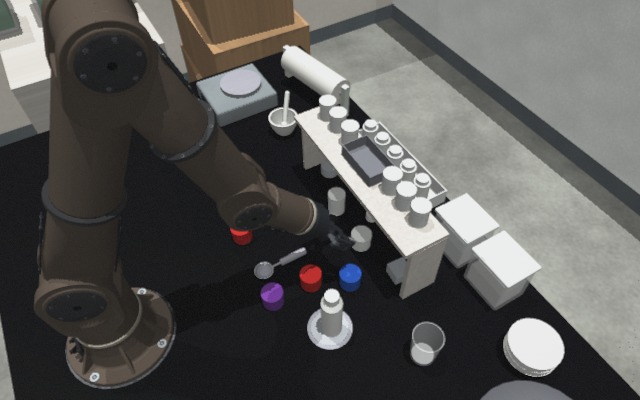

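Request:
{"method": "move_arm", "body": {
  "plan": [
    [[0.05,0.25,1.7],[0,0,0],8],
    [[0.05,0.25,2],[0,0,0],8],
    [[0.05,0.2,2],[0,0,0],8],
    [[0.05,0.1,1.8],[0,0,0],8],
    [[0,0,0],[0,0,0],8]
  ]
}}

```text
clock: 15.2
position: [0.6213, -0.0724, 0.0661]
tcp_rot: [-179.0, 40.8, -180.0]
wrist_force: [-0.2, 0.9, 0.1]
grip_width: 0.0801
```

```bash
python3 go.py .635 -.069 .0406 40 0 1
```

```text
clk 15.2 pos [ 0.6213 -0.0724  0.0661] [-179.    40.8 -180. ] q [  9.4  33.2  -9.6 133.2 171.2  27.2 -77.7] w 0.0801 F [-0.2  0.9  0.1]
[[0.63, 0.38, 2.82], [-0.017, 0.014, -0.0]]
```

Request:
{"method": "move_arm", "body": {
  "plan": [
    [[0.25,0.2,1.3],[-0.008,0.006,0],8],
    [[0.25,0.15,1.2],[-0.006,0.006,0],8],
    [[0.1,0,0.4],[0,0,0],8],
    [[0,0,0],[0,0,0],8]
  ]
}}

```text
clock: 15.7
position: [0.6362, -0.0696, 0.0401]
tcp_rot: [-179.8, 40.1, -180.0]
wrist_force: [-0.3, -0.4, -0.1]
grip_width: 0.0799
```

```bash
python3 go.py .635 -.069 .0406 40 0 1
python3 - <<'E'
from h import *
from plant import env
d={}
for n in("wrist","scene"):
    c=env.capture(n);d[n]=c
cv2.imwrite(f"pics/wrist8.png",d["wrist"]["frame"][:,:,::-1])
crop(d["scene"]["frame"],290,170,430,280,5,"pics/scene8.png")
E
```

```text
clk 15.7 pos [ 0.6362 -0.0696  0.0401] [-179.8   40.1 -180. ] q [  9.9  36.9 -10.1 131.1 172.2  28.  -77.8] w 0.0799 F [-0.3 -0.4 -0.1]
[[0.06, 0.06, -0.11], [-0.003, 0.002, 0.0]]
```

View pics/wrist8.png

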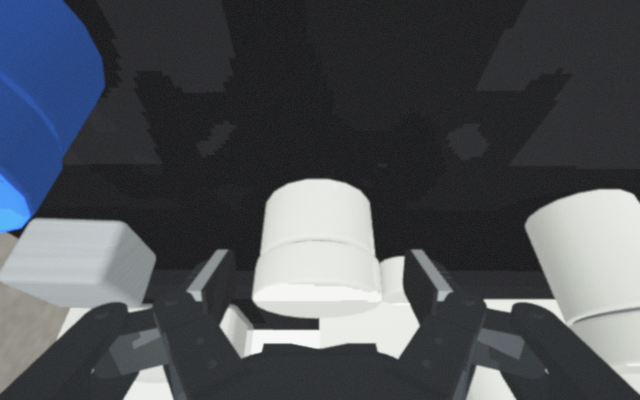

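View pics/scene8.png

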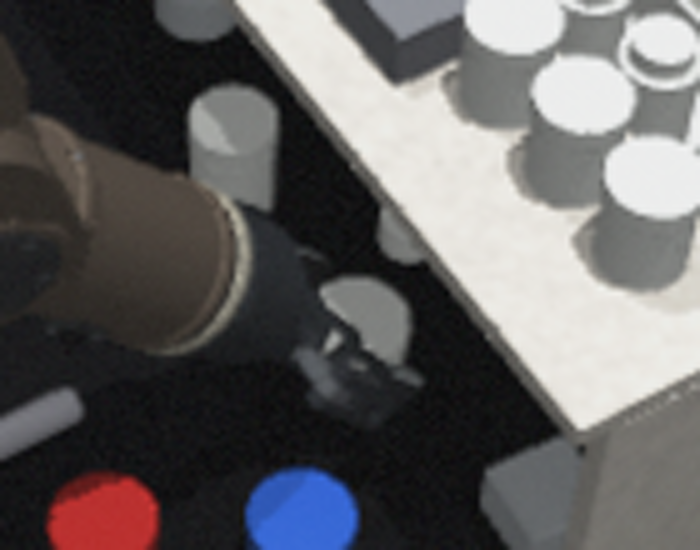

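Request:
{"method": "move_arm", "body": {
  "plan": [
    [[0,0,0.1],[0,0,0],6.5],
    [[0,0,0.05],[0,0,0],5.0],
    [[0,0,0],[0,0,0],4.5],
    [[0,0,0],[0,0,0],4.5],
    [[0,0,0],[0,0,0],4.5]
  ],
  "squeeze": 40
}}

```text
clock: 16.42
position: [0.6365, -0.0697, 0.0401]
tcp_rot: [-179.8, 40.2, -180.0]
wrist_force: [0.1, -0.9, -0.5]
grip_width: 0.055
```

```bash
python3 go.py .635 -.069 .0406 40 0 1
python3 - <<'E'
from h import *
from plant import env
c=env.capture("wrist")
crop(c["frame"],160,150,480,390,2.4,"pics/wrist9.png")
E
```

```text
clk 16.43 pos [ 0.6365 -0.0697  0.0401] [-179.8   40.2 -180. ] q [  9.9  37.  -10.1 131.1 172.2  28.1 -77.8] w 0.055 F [ 0.1 -0.9 -0.5]
[[0.08, 0.07, -0.14], [-0.003, 0.003, 0.001]]
```

View pics/wrist9.png

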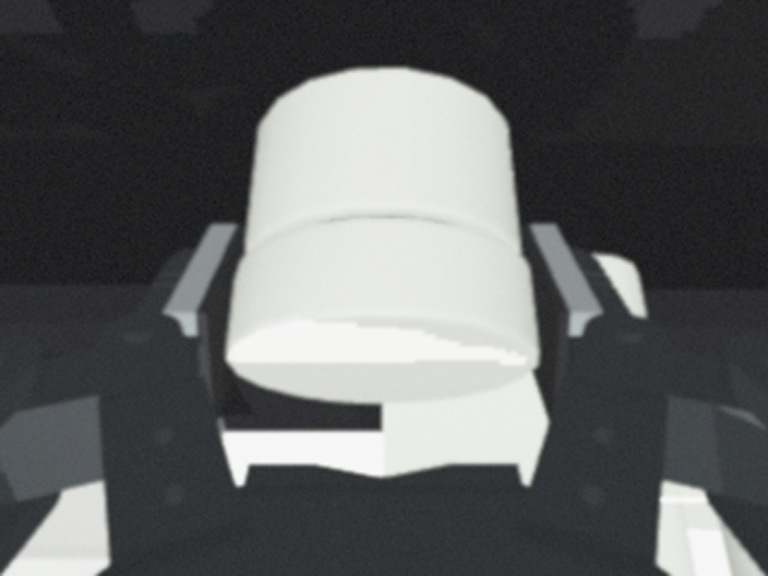

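Request:
{"method": "move_arm", "body": {
  "plan": [
    [[0,0,-1],[0,0,0],4.5],
    [[0,0,-2],[0,0,0],4.5],
    [[0,0,-2.5],[0,0,0],4.5],
    [[0,0,-2.5],[0,0,0],4.5],
    [[0,0,-2],[0,0,0],4.5],
    [[0,0,0],[0,0,0],4.5]
  ]
}}

```text
clock: 17.23
position: [0.5676, -0.0692, 0.1196]
tcp_rot: [-179.8, 40.1, -179.9]
wrist_force: [0.5, -0.4, -1.3]
grip_width: 0.0548
```

```bash
python3 go.py .456 .341 .14 40 0 14
python3 - <<'E'
from h import *
from plant import env
c=env.capture("scene")
crop(c["frame"],260,150,420,270,5,"pics/s10.png")
E
```

```text
clk 17.23 pos [ 0.5676 -0.0692  0.1196] [-179.8   40.1 -179.9] q [ 11.7  23.2 -11.4 138.1 172.2  21.2 -78.9] w 0.0548 F [ 0.5 -0.4 -1.3]
[[0.51, 2.93, -0.64], [-0.0, 0.0, 0.0]]
[[0.52, 2.93, -0.63], [-0.001, 0.0, 0.0]]
[[0.51, 2.93, -0.63], [0.0, 0.0, 0.0]]
[[0.51, 2.93, -0.64], [-0.0, 0.0, 0.0]]
[[0.52, 2.92, -0.63], [-0.0, 0.001, 0.0]]
[[0.51, 2.93, -0.63], [-0.001, -0.0, 0.0]]
[[0.51, 2.93, -0.63], [0.0, -0.0, 0.0]]
[[0.52, 2.93, -0.63], [-0.0, -0.0, 0.0]]
[[0.51, 2.93, -0.63], [-0.0, -0.0, 0.001]]
[[0.52, 2.93, -0.63], [-0.001, 0.0, -0.0]]
[[0.51, 2.93, -0.62], [0.0, 0.0, -0.0]]
[[0.52, 2.93, -0.63], [-0.0, 0.0, -0.0]]
[[0.52, 2.93, -0.62], [-0.0, 0.0, -0.0]]
[[0.51, 2.93, -0.63], [-0.001, 0.001, -0.0]]
```

View pics/s10.png

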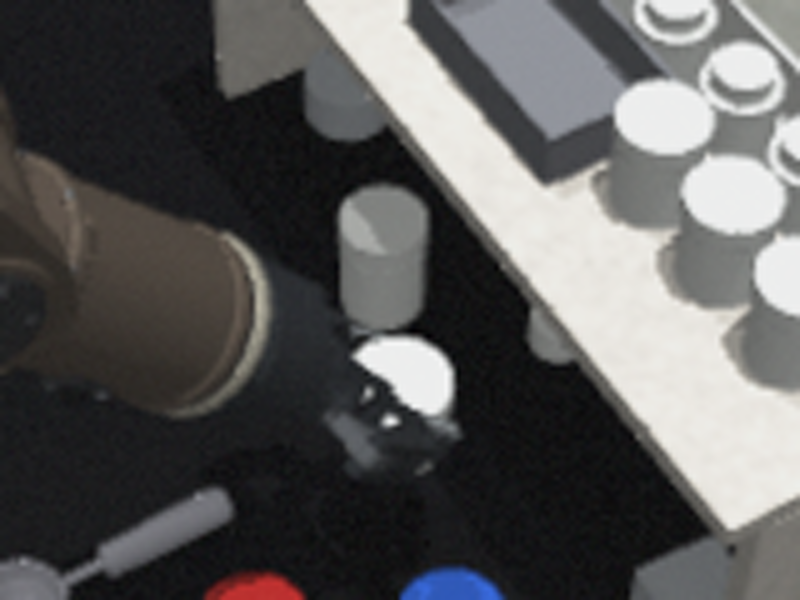

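Request:
{"method": "move_arm", "body": {
  "plan": [
    [[0.25,1.5,-0.3],[0,0,0],4.5],
    [[0.5,2.9,-0.6],[0,0,0],4.5],
    [[0.5,2.9,-0.6],[0,0,0],4.5],
    [[0.5,2.9,-0.6],[0,0,0],4.5],
    [[0.5,2.9,-0.6],[0,0,0],4.5],
    [[0.5,2.9,-0.6],[0,0,0],4.5],
    [[0.5,2.9,-0.6],[0,0,0],4.5],
    [[0.5,2.9,-0.6],[0,0,0],4.5],
    [[0.5,2.9,-0.6],[0,0,0],4.5]
  ]
}}

```text
clock: 18.4
position: [0.5063, 0.1835, 0.1251]
tcp_rot: [-179.4, 40.0, 180.0]
wrist_force: [0.1, 0.3, -0.5]
grip_width: 0.0547
```

```bash
python3 go.py .456 .341 .14 40 0 6
```

```text
clk 18.4 pos [0.5063 0.1835 0.1251] [-179.4   40.   180. ] q [-42.1  21.3   0.2 140.2 114.8  28.8 -62.6] w 0.0547 F [ 0.1  0.3 -0.5]
[[0.48, 2.62, -0.76], [-0.002, 0.0, -0.0]]
[[0.49, 2.61, -0.75], [-0.002, 0.0, -0.0]]
[[0.48, 2.62, -0.75], [-0.002, 0.0, -0.0]]
[[0.49, 2.62, -0.74], [-0.002, 0.0, -0.0]]
[[0.48, 2.62, -0.74], [-0.001, 0.0, -0.0]]
[[0.48, 2.63, -0.74], [-0.002, 0.0, -0.0]]
```

Request:
{"method": "move_arm", "body": {
  "plan": [
    [[0.5,2.6,-0.75],[-0.002,0,0],4.5],
    [[0.5,2.6,-0.75],[-0.002,0,0],4.5],
    [[0.5,2.6,-0.75],[-0.002,0,0],4.5],
    [[0.5,2.6,-0.75],[-0.002,0,0],4.5],
    [[0.5,2.4,-0.7],[0,0,0],4.5],
    [[0.3,1.5,-0.4],[0,0,0],4.5],
    [[0,0,0],[0,0,0],4.5]
  ]
}}

```text
clock: 19.27
position: [0.4571, 0.3369, 0.1332]
tcp_rot: [-179.3, 39.9, -179.4]
wrist_force: [0.3, -0.3, -1.0]
grip_width: 0.0548
```

```bash
python3 go.py .458 .341 .07 40 0 4;  python3 - <<'E'
from h import *
from plant import env
d={}
for n in("wrist","scene","top"):
    c=env.capture(n);d[n]=c
cv2.imwrite(f"pics/wrist11.png",d["wrist"]["frame"][:,:,::-1])
crop(d["scene"]["frame"],200,120,320,220,6,"pics/scene11.png")
crop(d["top"]["frame"],150,180,290,280,5,"pics/top11.png")
pickle.dump(d,open("c11.pkl","wb"))
E
```

```text
clk 19.27 pos [0.4571 0.3369 0.1332] [-179.3   39.9 -179.4] q [-61.1  24.1  -1.4 130.5  83.8  35.6 -47.6] w 0.0548 F [ 0.3 -0.3 -1. ]
[[1.0, 0.12, 1.23], [-0.001, -0.0, 0.002]]
[[0.99, 0.11, 1.22], [-0.002, -0.001, 0.002]]
[[1.0, 0.11, 1.23], [-0.001, -0.0, 0.002]]
[[1.0, 0.11, 1.23], [-0.002, -0.001, 0.002]]
```

View pics/wrist11.png

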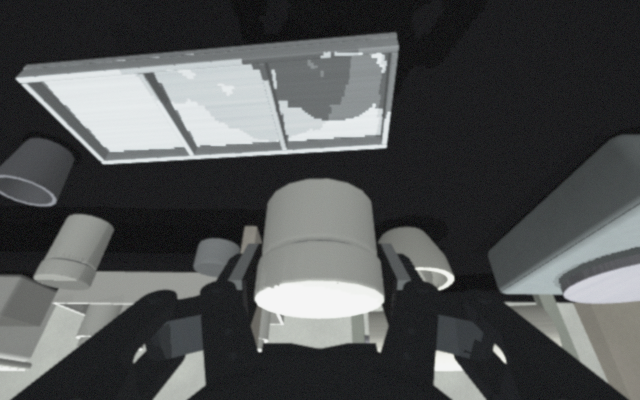

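View pics/scene11.png

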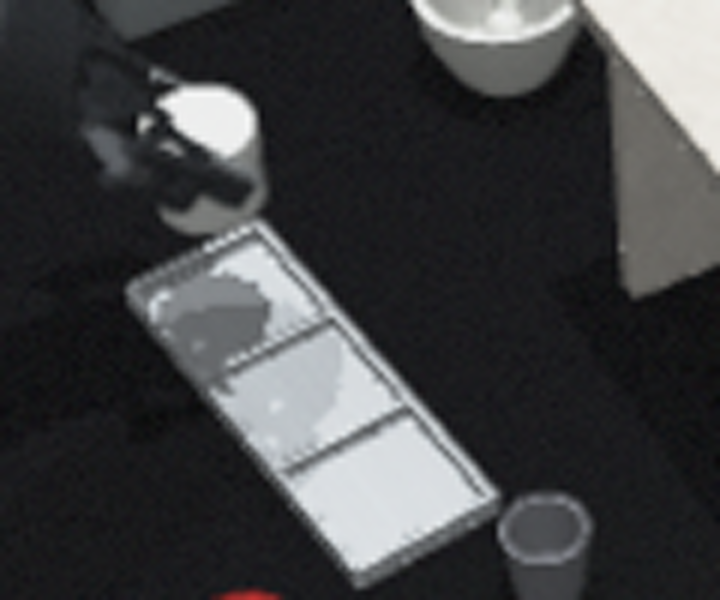

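View pics/top11.png

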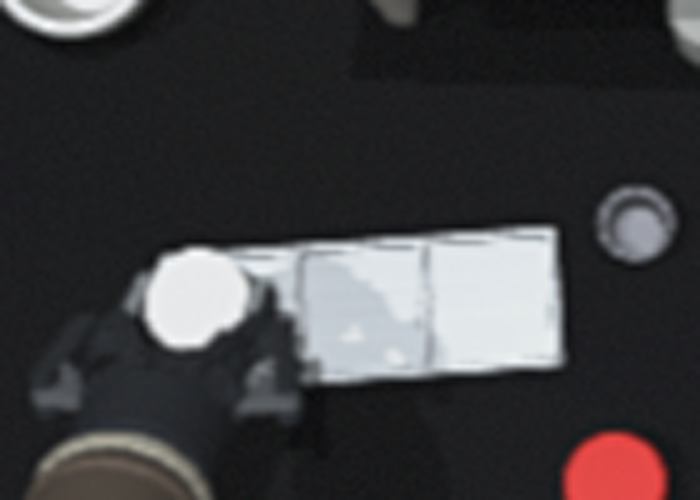

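Run:
```python
from h import *
d=pickle.load(open("c11.pkl","rb"));W=d["wrist"]
c=[onz(W,u,.014) for u in[(398,36),(387,148),(103,163),(21,74)]];print(np.round(c,4),np.mean(c,0))
print("jar top",onz(d["top"],s1(197,299,(150,180),5),.141))
print(onz(d["scene"],s1(207,118,(200,120),6),.141))
ot=(150,180);print("tray", [np.round(onz(d["top"],s1(*u,ot,5),.014),4) for u in[(557,227),(566,365)]])
```

```text
[[0.4136 0.3793 0.014 ]
 [0.4984 0.3894 0.014 ]
 [0.519  0.1605 0.014 ]
 [0.4383 0.1582 0.014 ]] [0.46733231 0.27186807 0.014     ]
jar top [0.46062653 0.33265827 0.141     ]
[0.46606879 0.33950208 0.141     ]
tray [array([0.5188, 0.1529, 0.014 ]), array([0.4377, 0.1447, 0.014 ])]
```

Request:
{"method": "move_arm", "body": {
  "plan": [
    [[0.7,0.4,0.9],[-0.005,0,0.004],4.5],
    [[1.2,0.2,1.35],[0,0,0.004],4.5],
    [[1.2,0.1,1.35],[0,0,0],4.5],
    [[1.2,0,1.35],[0,0,0],4.5],
    [[0,0,0],[0,0,0],4.5]
  ]
}}

```text
clock: 20.05
position: [0.4593, 0.3347, 0.0661]
tcp_rot: [-179.6, 40.0, 179.6]
wrist_force: [-0.0, -0.4, -0.6]
grip_width: 0.0551
```

```bash
python3 go.py .456 .3435 .05 40 0 1;  python3 - <<'E'
from h import *
from plant import env
d={}
for n in("wrist","scene","top"):
    c=env.capture(n);d[n]=c
cv2.imwrite(f"pics/wrist12.png",d["wrist"]["frame"][:,:,::-1])
crop(d["scene"]["frame"],200,120,320,220,6,"pics/scene12.png")
crop(d["top"]["frame"],150,180,290,280,5,"pics/top12.png")
E
```

```text
clk 20.05 pos [0.4593 0.3347 0.0661] [-179.6   40.   179.6] q [-60.3  32.8  -2.2 132.3  98.4  36.5 -65.9] w 0.0551 F [-0.  -0.4 -0.6]
[[1.29, 0.88, 1.02], [-0.011, -0.0, -0.005]]
```

View pics/wrist12.png

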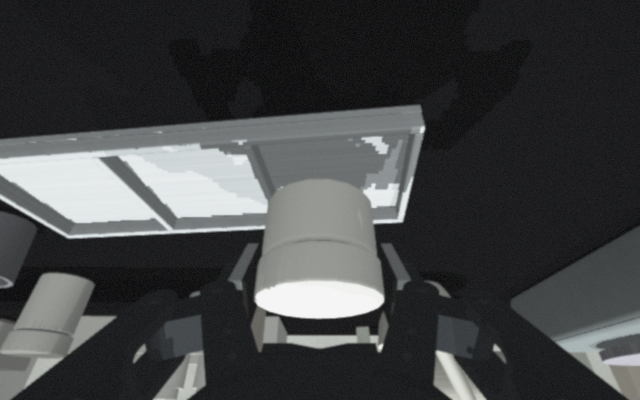

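View pics/scene12.png

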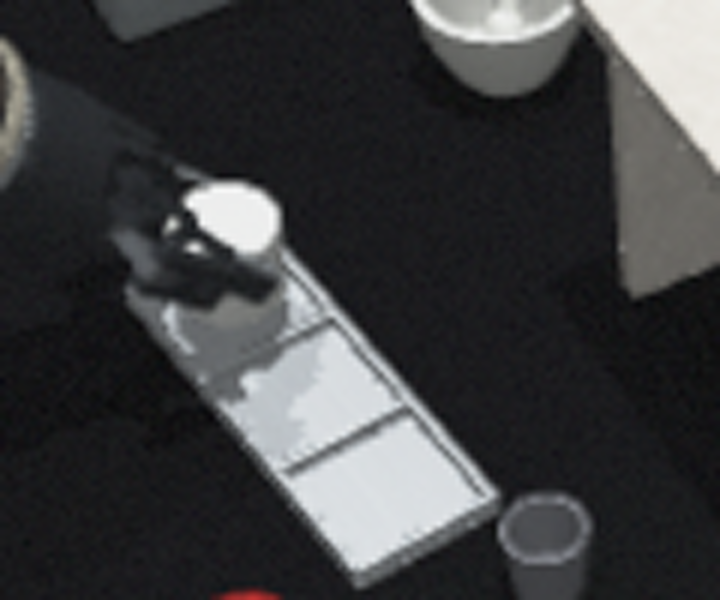

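View pics/top12.png

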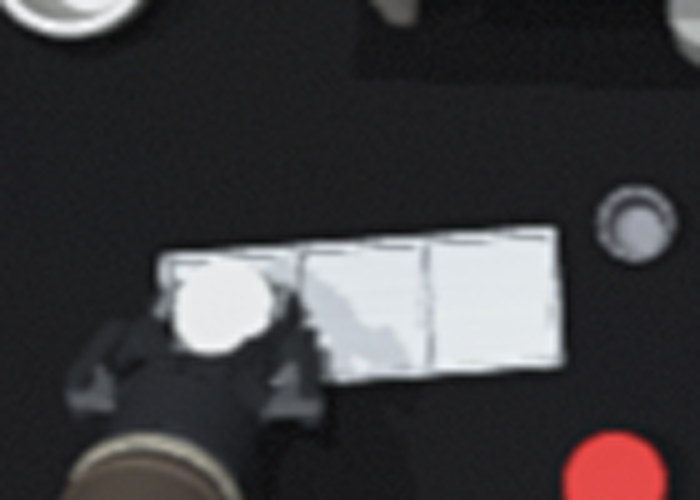

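Request:
{"method": "move_arm", "body": {
  "plan": [
    [[0.2,0.5,-0.1],[-0.008,0,-0.004],4.5],
    [[0.15,0.5,-0.1],[0,0,0],4.5],
    [[0,0,0],[0,0,0],4.5]
  ]
}}

```text
clock: 20.58
position: [0.456, 0.3474, 0.0689]
tcp_rot: [179.7, 40.2, 179.7]
wrist_force: [0.4, -0.1, -0.7]
grip_width: 0.0548
```

```bash
python3 go.py .456 .3435 .05 40 0 1;  python3 - <<'E'
from h import *
from plant import env
d={}
for n in("wrist","top"):
    c=env.capture(n);d[n]=c
cv2.imwrite(f"pics/wrist13.png",d["wrist"]["frame"][:,:,::-1])
crop(d["top"]["frame"],160,200,280,280,6,"pics/top13.png")
pickle.dump(d,open("c13.pkl","wb"))
E
```

```text
clk 20.57 pos [0.456  0.3474 0.0689] [179.7  40.2 179.7] q [-61.1  32.7  -2.4 131.6  97.6  36.7 -65.6] w 0.0548 F [ 0.4 -0.1 -0.7]
[[1.21, -0.4, 1.44], [0.002, 0.003, -0.004]]
```

View pics/wrist13.png

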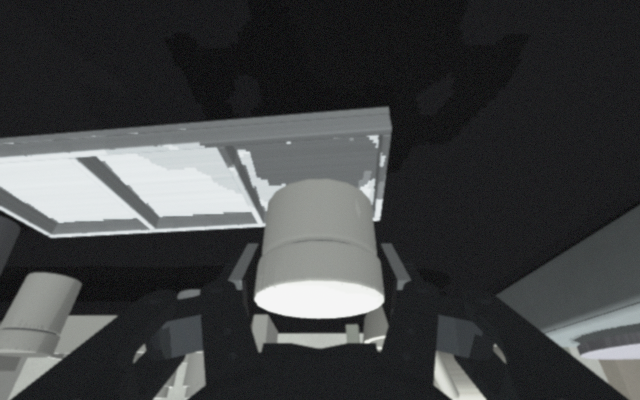

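View pics/top13.png

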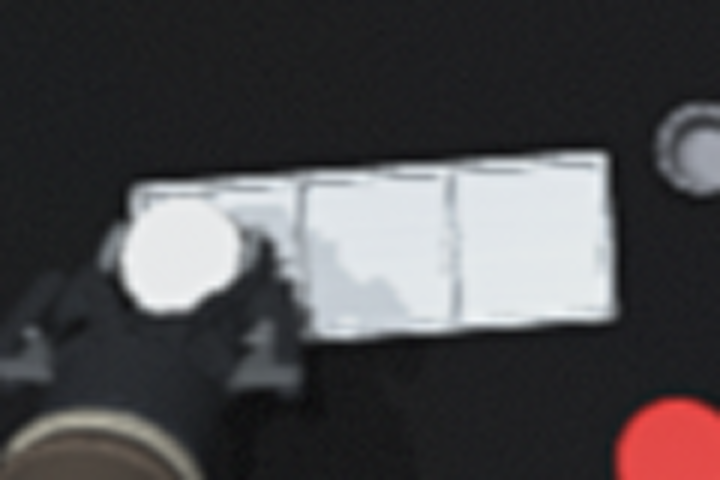

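Run:
```python
from h import *
d=pickle.load(open("c13.pkl","rb"));W=d["wrist"];ot=(160,200)
print("jar",onz(d["top"],s1(181,254,ot,6),.077))
c=[onz(d["top"],s1(*u,ot,6),.014) for u in[(130,187),(608,151),(617,318),]];print(np.round(c,4))
# wrist: end bay inner at wall top
print([np.round(onz(W,u,.014),4) for u in[(390,110),(380,220),(220,150),(262,226)]])
```

```text
jar [0.45923558 0.34507834 0.077     ]
[[0.4967 0.3866 0.014 ]
 [0.5195 0.1532 0.014 ]
 [0.4377 0.1459 0.014 ]]
[array([0.4092, 0.3782, 0.014 ]), array([0.4979, 0.3887, 0.014 ]), array([0.4321, 0.3031, 0.014 ]), array([0.5051, 0.3113, 0.014 ])]
```

Request:
{"method": "move_arm", "body": {
  "plan": [
    [[0.4,-0.2,0.6],[0,0,0],4.5],
    [[0.5,-0.2,0.6],[0,0,0],4.5],
    [[0.4,0,0.4],[0,0,0],4.5],
    [[0,0,0],[0,0,0],4.5]
  ]
}}

```text
clock: 21.18
position: [0.4566, 0.3419, 0.0464]
tcp_rot: [179.8, 40.2, 179.7]
wrist_force: [-0.1, 0.7, -0.8]
grip_width: 0.0552
```

```bash
python3 go.py .457 .3435 .0441 40 0 1
```

```text
clk 21.18 pos [0.4566 0.3419 0.0464] [179.8  40.2 179.7] q [-60.1  35.6  -3.3 132.4 102.6  37.8 -71.2] w 0.0552 F [-0.1  0.7 -0.8]
[[0.12, 0.16, 0.21], [0.001, 0.003, -0.004]]
```

Nearly down. Small steps until contact.

Request:
{"method": "move_arm", "body": {
  "plan": [
    [[0.15,0.1,0.2],[0,0,0],4.5],
    [[0.1,0,0.15],[0,0,0],4.5]
  ]
}}

```text
clock: 21.42
position: [0.4571, 0.3429, 0.0438]
tcp_rot: [179.7, 40.4, 179.7]
wrist_force: [-26.6, -7.8, 47.5]
grip_width: 0.0553
```

Request:
{"method": "move_arm", "body": {
  "plan": [
    [[-0.05,0,-0.1],[0,0,0],4.5]
  ]
}}

```text
clock: 21.55
position: [0.4567, 0.3431, 0.0454]
tcp_rot: [179.7, 40.4, 179.7]
wrist_force: [-0.7, -0.2, -1.6]
grip_width: 0.0551
```

Request:
{"method": "move_arm", "body": {
  "plan": [
    [[0.04,0,0.06],[0,0,0],4.5]
  ]
}}

```text
clock: 21.68
position: [0.4568, 0.3434, 0.0449]
tcp_rot: [179.6, 40.4, 179.7]
wrist_force: [-0.2, -0.2, -1.6]
grip_width: 0.055
```

```bash
python3 go.py .457 .3435 .0441 40 0 1;  python3 - <<'E'
from h import *
from plant import env
d={}
for n in("wrist","scene"):
    c=env.capture(n);d[n]=c
cv2.imwrite(f"pics/wrist14.png",d["wrist"]["frame"][:,:,::-1])
crop(d["scene"]["frame"],200,120,300,200,7,"pics/scene14.png")
E
```

```text
clk 21.68 pos [0.4568 0.3434 0.0449] [179.6  40.4 179.7] q [-60.2  36.   -3.4 132.4 103.1  38.2 -71.9] w 0.055 F [-0.2 -0.2 -1.6]
[[0.04, 0.01, 0.08], [0.002, 0.007, -0.005]]
```

View pics/wrist14.png

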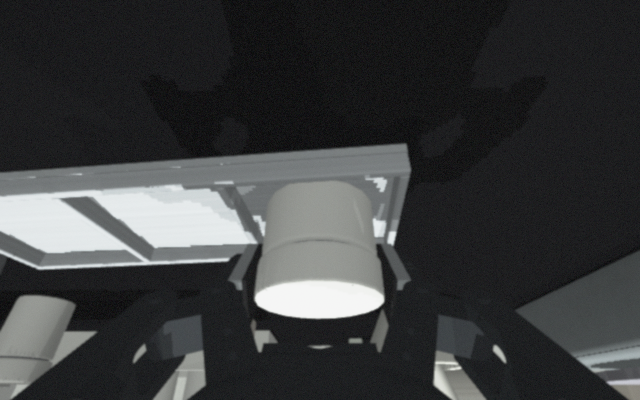

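View pics/scene14.png

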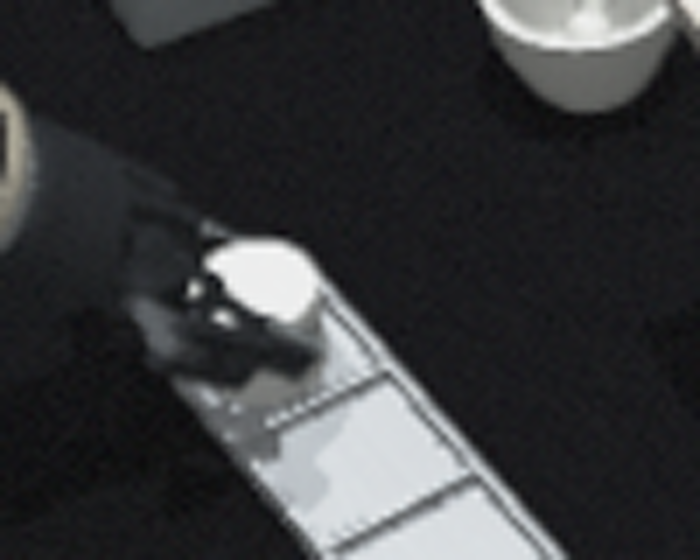

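Request:
{"method": "move_arm", "body": {
  "plan": [
    [[0.03,0,0.05],[0,0,0],4.5]
  ]
}}

```text
clock: 21.9
position: [0.4571, 0.3433, 0.0441]
tcp_rot: [179.7, 40.4, 179.7]
wrist_force: [-5.1, -0.6, 8.0]
grip_width: 0.0551
```

Light contact (8 N). Release gradually.

Request:
{"method": "move_arm", "body": {
  "plan": [
    [[0,0,0],[0,0,0],5.7],
    [[0,0,0],[0,0,0],6.4],
    [[0,0,0],[0,0,0],7.2],
    [[0,0,0],[0,0,0],7.4]
  ]
}}

```text
clock: 22.4
position: [0.4574, 0.3433, 0.0439]
tcp_rot: [179.7, 40.4, 179.6]
wrist_force: [0.5, -0.1, -0.4]
grip_width: 0.0743
```

```bash
python3 go.py .457 .3435 .0441 40 0 1;  python3 - <<'E'
from h import *
from plant import env
d={}
for n in("wrist","scene"):
    c=env.capture(n);d[n]=c
cv2.imwrite(f"pics/wrist15.png",d["wrist"]["frame"][:,:,::-1])
E
```

```text
clk 22.4 pos [0.4574 0.3433 0.0439] [179.7  40.4 179.6] q [-60.1  36.1  -3.4 132.3 103.3  38.3 -72.1] w 0.0743 F [ 0.5 -0.1 -0.4]
[[0.02, 0.02, -0.04], [0.002, 0.008, -0.005]]
```

View pics/wrist15.png

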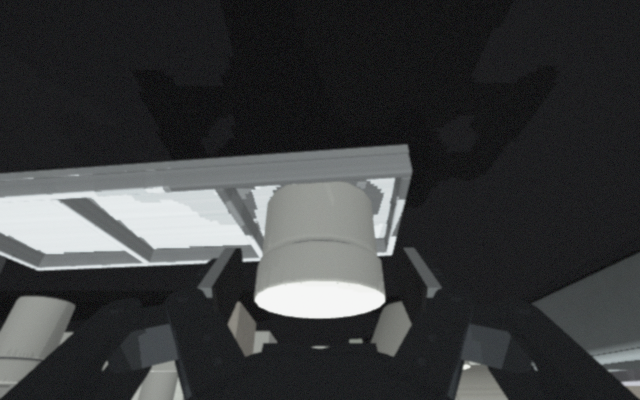

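Request:
{"method": "move_arm", "body": {
  "plan": [
    [[0,0,-1],[0,0,0],7.6],
    [[0,0,-2],[0,0,0],8],
    [[0,0,-2],[0,0,0],8],
    [[-1.5,0,-2],[0,0,0],8],
    [[-2,0,-2],[0,0,0],8],
    [[-1.5,0,-1.5],[0,0,0],8]
  ]
}}

```text
clock: 23.25
position: [0.423, 0.3424, 0.1594]
tcp_rot: [179.9, 40.2, 179.9]
wrist_force: [-0.5, 0.3, -0.0]
grip_width: 0.08
```

```bash
python3 go.py .576 .066 .15 40 0 9;  python3 - <<'E'
from h import *
from plant import env
c=env.capture("scene")
crop(c["frame"],200,120,340,220,5,"pics/scene16.png")
E
```

```text
clk 23.25 pos [0.423  0.3424 0.1594] [179.9  40.2 179.9] q [-65.   20.1  -2.4 131.5  77.1  38.4 -44.6] w 0.08 F [-0.5  0.3 -0. ]
[[-1.23, -3.07, 1.17], [0.0, 0.0, -0.0]]
[[-1.24, -3.07, 1.18], [0.0, 0.001, -0.0]]
[[-1.24, -3.07, 1.17], [0.0, 0.0, -0.0]]
[[-1.23, -3.07, 1.17], [0.001, 0.001, -0.001]]
[[-1.23, -3.08, 1.17], [-0.0, 0.0, 0.0]]
[[-1.24, -3.07, 1.18], [-0.0, 0.0, 0.0]]
[[-1.23, -3.07, 1.17], [0.0, 0.001, 0.0]]
[[-1.24, -3.07, 1.17], [0.0, 0.0, -0.0]]
[[-1.23, -3.07, 1.18], [0.0, 0.001, -0.0]]
```

View pics/scene16.png

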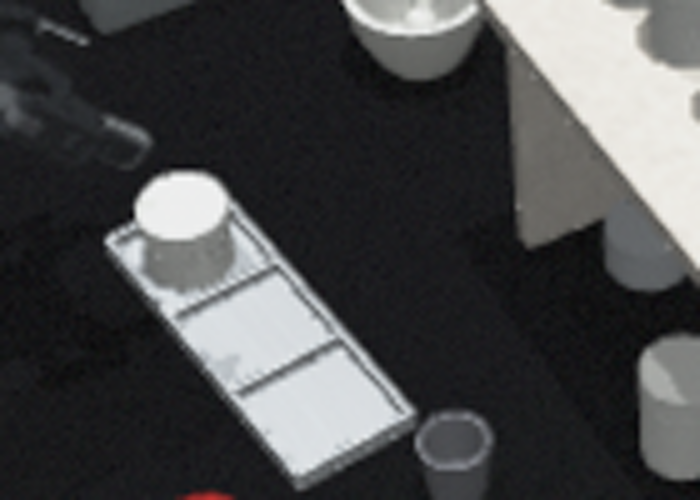

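Low jar stands flat in the end bay. Next, the taller jar.

Request:
{"method": "move_arm", "body": {
  "plan": [
    [[-0.8,-2,0.8],[0,0,0],8],
    [[-1.2,-3.1,1.2],[0,0,0],8],
    [[-1.2,-3.1,1.2],[0,0,0],8],
    [[-1.2,-3.1,1.2],[0,0,0],8],
    [[-1.2,-3.1,1.2],[0,0,0],8],
    [[-1.2,-3.1,1.2],[0,0,0],8],
    [[-1.2,-3.1,1.2],[0,0,0],8],
    [[-1.2,-3,1.2],[0,0,0],8],
    [[-0.6,-1.5,0.6],[0,0,0],8],
    [[0,0,0],[0,0,0],8]
  ]
}}

```text
clock: 24.55
position: [0.5616, 0.0884, 0.1507]
tcp_rot: [179.1, 40.3, 179.7]
wrist_force: [-0.6, 0.3, -0.1]
grip_width: 0.08
```

```bash
python3 go.py .576 .066 .136 40 0 3
```

```text
clk 24.55 pos [0.5616 0.0884 0.1507] [179.1  40.3 179.7] q [-24.1  18.2   1.9 138.  137.2  19.3 -66.7] w 0.08 F [-0.6  0.3 -0.1]
[[-0.05, -0.76, 0.67], [0.004, 0.002, -0.001]]
[[-0.06, -0.75, 0.68], [0.004, 0.001, -0.001]]
[[-0.05, -0.75, 0.68], [0.004, 0.002, -0.002]]
```

Request:
{"method": "move_arm", "body": {
  "plan": [
    [[-0.05,-0.75,0.7],[0.004,0.002,-0.001],8],
    [[-0.05,-0.75,0.7],[0.004,0.002,-0.001],8],
    [[-0.05,-0.7,0.7],[0.004,0.002,-0.001],8],
    [[0,0,0],[0,0,0],8]
  ]
}}

```text
clock: 25.05
position: [0.5762, 0.0683, 0.1341]
tcp_rot: [180.0, 39.8, -179.8]
wrist_force: [0.2, -0.3, 0.9]
grip_width: 0.08
```

```bash
python3 go.py .640 .066 .0596 40 0 5;  python3 - <<'E'
from h import *
from plant import env
c=env.capture("wrist");cv2.imwrite("pics/wrist17.png",c["frame"][:,:,::-1])
print(proj(c,[(.644,.066,.072),(.644,.066,0)]))
E
```

```text
clk 25.05 pos [0.5762 0.0683 0.1341] [ 180.    39.8 -179.8] q [-18.7  21.1  -0.3 137.  143.   20.2 -69.3] w 0.08 F [ 0.2 -0.3  0.9]
[[-0.03, -0.05, 1.96], [0.001, -0.001, 0.0]]
[[-0.02, -0.05, 1.96], [0.0, -0.0, 0.001]]
[[-0.02, -0.05, 1.96], [0.001, -0.001, 0.0]]
[[-0.02, -0.05, 1.97], [0.0, -0.0, 0.001]]
[[-0.03, -0.04, 1.96], [0.001, -0.001, 0.0]]
[[313.15001685 230.28047676]
 [313.9906467  156.61138473]]
```

View pics/wrist17.png

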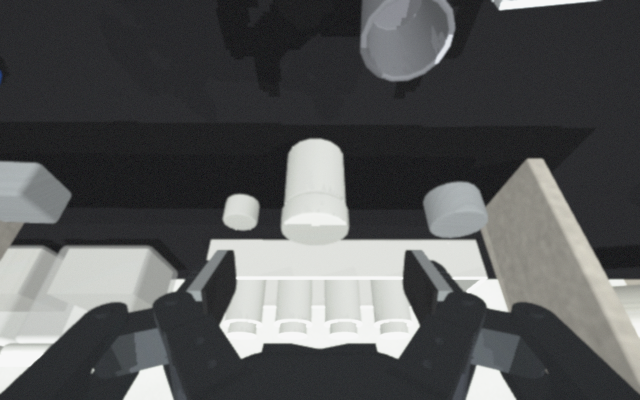

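Request:
{"method": "move_arm", "body": {
  "plan": [
    [[0,0,1.7],[0,0,0],8],
    [[0,0,2.1],[0,0,0],8],
    [[0,0,2.1],[0,0,0],8],
    [[0,0,1.9],[0,0,0],8],
    [[0,0,0],[0,0,0],8]
  ]
}}

```text
clock: 25.72
position: [0.6271, 0.0711, 0.0732]
tcp_rot: [179.8, 39.9, -179.7]
wrist_force: [-0.7, 0.6, 0.2]
grip_width: 0.0806
```

```bash
python3 go.py .640 .067 .0596 40 0 2
```

```text
clk 25.73 pos [0.6271 0.0711 0.0732] [ 179.8   39.9 -179.7] q [-13.1  31.9  -5.  132.  149.8  25.9 -73.9] w 0.0806 F [-0.7  0.6  0.2]
[[-0.06, -0.21, 0.94], [0.003, -0.001, 0.002]]
[[-0.05, -0.21, 0.93], [0.003, -0.001, 0.002]]
```

Request:
{"method": "move_arm", "body": {
  "plan": [
    [[0,-0.3,0.9],[0.003,0,0.002],8],
    [[0,-0.2,0.9],[0.003,0,0.002],8],
    [[0,0,0.1],[0,0,0],8]
  ]
}}

```text
clock: 26.1
position: [0.6395, 0.0663, 0.059]
tcp_rot: [180.0, 39.9, 180.0]
wrist_force: [0.1, 0.0, -0.3]
grip_width: 0.0801
```

```bash
python3 go.py .640 .067 .0596 40 0 1;  python3 - <<'E'
from h import *
from plant import env
c=env.capture("wrist");cv2.imwrite("pics/wrist18.png",c["frame"][:,:,::-1])
E
```

```text
clk 26.1 pos [0.6395 0.0663 0.059 ] [180.   39.9 180. ] q [-12.   34.2  -5.3 130.7 150.8  26.9 -74.4] w 0.0801 F [ 0.1  0.  -0.3]
[[-0.08, 0.07, -0.01], [-0.0, -0.001, -0.0]]
```

View pics/wrist18.png

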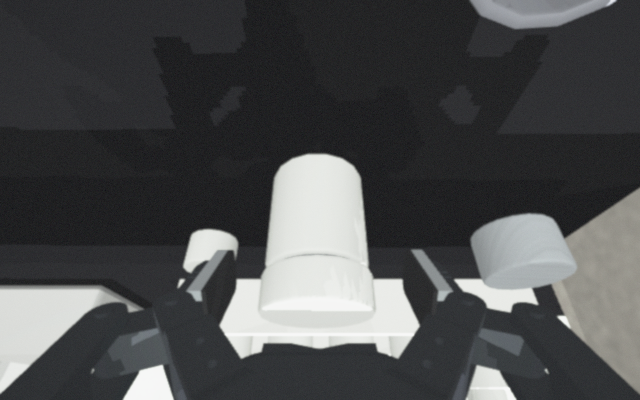

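Request:
{"method": "move_arm", "body": {
  "plan": [
    [[0,0,0],[0,0,0],6.5],
    [[0,0,0],[0,0,0],5.0],
    [[0,0,0],[0,0,0],4.0],
    [[0,0,0],[0,0,0],4.0],
    [[0,0,0],[0,0,0],4.0]
  ],
  "squeeze": 40
}}

```text
clock: 26.78
position: [0.639, 0.0665, 0.0597]
tcp_rot: [180.0, 39.9, 180.0]
wrist_force: [-0.0, -0.4, -1.1]
grip_width: 0.049
```

```bash
python3 go.py .640 .067 .0596 40 0 1
```

```text
clk 26.77 pos [0.639  0.0665 0.0597] [180.   39.9 180. ] q [-12.1  34.1  -5.3 130.7 150.8  26.9 -74.4] w 0.049 F [-0.  -0.4 -1.1]
[[-0.07, 0.05, 0.07], [0.0, -0.001, -0.0]]
```

Request:
{"method": "move_arm", "body": {
  "plan": [
    [[0,0,-1],[0,0,0],4.0],
    [[0,0,-2],[0,0,0],4.0],
    [[0,0,-2.5],[0,0,0],4.0],
    [[0,0,-2.5],[0,0,0],4.0],
    [[0,0,-2],[0,0,0],4.0],
    [[0,0,0],[0,0,0],4.0]
  ]
}}

```text
clock: 27.52
position: [0.5699, 0.0666, 0.1391]
tcp_rot: [179.9, 39.8, 180.0]
wrist_force: [-0.0, 0.4, -1.6]
grip_width: 0.0488
```

```bash
python3 go.py .470 .194 .15 40 0 7
```

```text
clk 27.52 pos [0.5699 0.0666 0.1391] [179.9  39.8 180. ] q [-19.4  20.    0.3 137.6 142.3  19.7 -68.9] w 0.0488 F [-0.   0.4 -1.6]
[[1.0, 1.82, -1.03], [0.0, -0.0, -0.0]]
[[0.99, 1.82, -1.03], [0.001, -0.001, -0.0]]
[[1.0, 1.82, -1.03], [-0.0, -0.0, -0.0]]
[[1.0, 1.82, -1.03], [0.0, -0.001, -0.0]]
[[0.99, 1.82, -1.03], [0.0, -0.0, -0.0]]
[[1.0, 1.82, -1.04], [0.001, -0.001, -0.0]]
[[0.99, 1.82, -1.03], [-0.0, -0.0, -0.0]]
```

Request:
{"method": "move_arm", "body": {
  "plan": [
    [[0.5,1,-0.5],[0,0,0],4.0],
    [[1,1.8,-1],[0,0,0],4.0],
    [[1,1.8,-1],[0,0,0],4.0],
    [[1,1.8,-1],[0,0,0],4.0],
    [[1,1.8,-1],[0,0,0],4.0],
    [[1,1.8,-1],[0,0,0],4.0],
    [[0.8,1.6,-0.8],[0,0,0],4.0],
    [[0,0,0],[0,0,0],4.0]
  ]
}}

```text
clock: 28.52
position: [0.4808, 0.186, 0.1452]
tcp_rot: [-179.9, 39.8, -180.0]
wrist_force: [-0.4, 0.0, -1.1]
grip_width: 0.0491
```

```bash
python3 go.py .470 .194 .10 40 0 3;python3 - <<'E'
from h import *
from plant import env
d={}
for n in("wrist","scene","top"):
    c=env.capture(n);d[n]=c
cv2.imwrite("pics/wrist19.png",d["wrist"]["frame"][:,:,::-1])
crop(d["top"]["frame"],160,200,280,280,6,"pics/top19.png")
pickle.dump(d,open("c19.pkl","wb"))
E
```

```text
clk 28.52 pos [0.4808 0.186  0.1452] [-179.9   39.8 -180. ] q [-48.5  16.9   4.4 142.1 109.1  27.1 -58.7] w 0.0491 F [-0.4  0.  -1.1]
[[1.24, 0.27, 0.93], [-0.0, -0.001, 0.0]]
[[1.24, 0.27, 0.92], [-0.001, -0.001, 0.0]]
[[1.25, 0.26, 0.93], [0.0, -0.001, 0.0]]
```

View pics/wrist19.png

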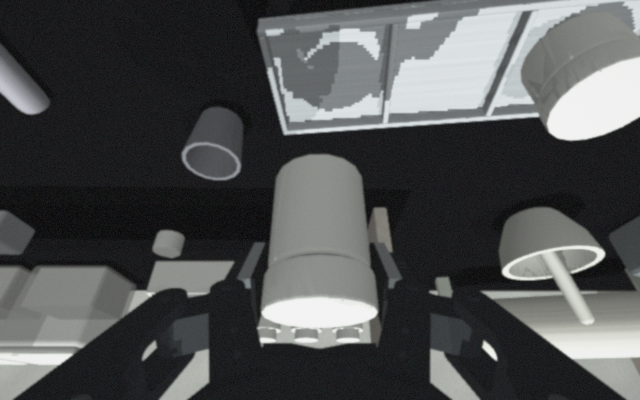

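View pics/top19.png

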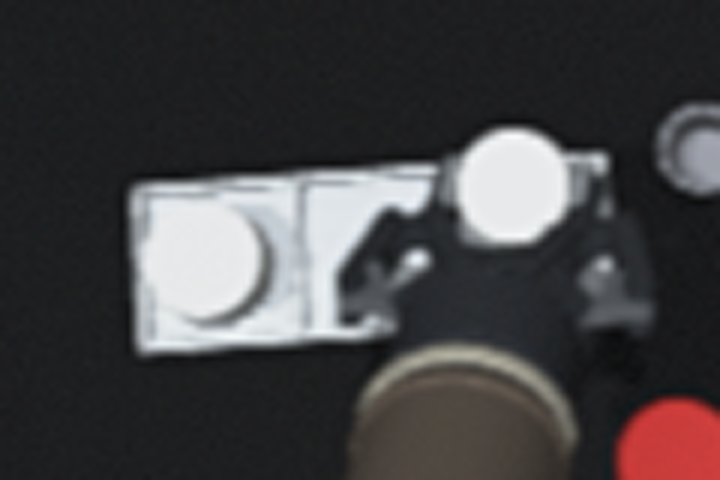

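Run:
```python
from h import *
d=pickle.load(open("c19.pkl","rb"));W=d["wrist"];ot=(160,200)
print("jar",onz(d["top"],s1(514,185,ot,6),.1575))
print("low",onz(d["top"],s1(204,257,ot,6),.052))
print([np.round(onz(W,u,.014),4) for u in[(259,19),(284,134),(391,25),(387,125)]])
```

```text
jar [0.48612156 0.18165158 0.1575    ]
low [0.46010437 0.33988362 0.052     ]
[array([0.4346, 0.1547, 0.014 ]), array([0.5195, 0.1604, 0.014 ]), array([0.4377, 0.2276, 0.014 ]), array([0.5103, 0.2388, 0.014 ])]
```

Request:
{"method": "move_arm", "body": {
  "plan": [
    [[0.8,0.45,0.2],[0,0,0],4.0],
    [[1.2,0.4,0.8],[0,0,0],4.0],
    [[1.4,0.1,1.5],[0,0,0],4.0],
    [[1.2,0,1.4],[0,0,0],4.0],
    [[0.4,0,0.4],[0,0,0],4.0],
    [[0,0,0],[0,0,0],4.0]
  ]
}}

```text
clock: 29.42
position: [0.4743, 0.1882, 0.0789]
tcp_rot: [-180.0, 40.0, 179.2]
wrist_force: [-0.1, -0.0, -0.6]
grip_width: 0.049
```

```bash
python3 go.py .470 .195 .065 40 0 2;python3 - <<'E'
from h import *
from plant import env
d={}
for n in("wrist","scene","top"):
    c=env.capture(n);d[n]=c
cv2.imwrite("pics/wrist20.png",d["wrist"]["frame"][:,:,::-1])
crop(d["top"]["frame"],160,200,280,280,6,"pics/top20.png")
pickle.dump(d,open("c20.pkl","wb"))
E
```

```text
clk 29.43 pos [0.4743 0.1882 0.0789] [-180.    40.   179.2] q [-43.7  28.   -3.4 144.7 124.   36.6 -79. ] w 0.049 F [-0.1 -0.  -0.6]
[[0.61, 0.34, 0.39], [-0.005, -0.0, -0.005]]
[[0.62, 0.33, 0.39], [-0.004, -0.001, -0.005]]
```

View pics/wrist20.png

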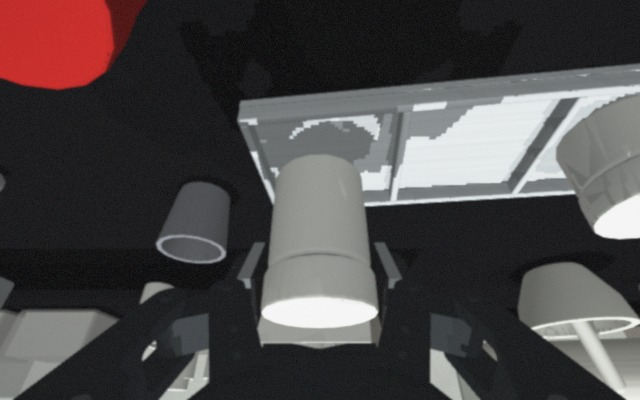

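View pics/top20.png

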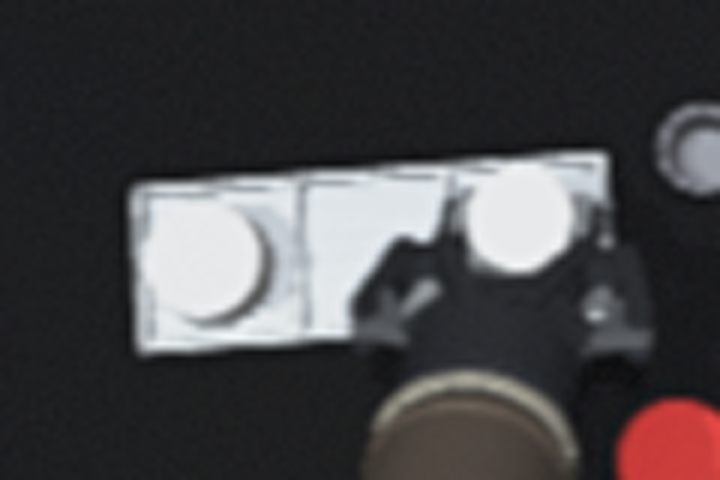

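Request:
{"method": "move_arm", "body": {
  "plan": [
    [[0.35,0.4,-0.2],[-0.005,0,-0.006],4.0],
    [[0.35,0.35,0],[-0.003,0,-0.004],4.0],
    [[0.3,0,0.3],[0,0,0],4.0],
    [[0,0,0],[0,0,0],4.0]
  ]
}}

```text
clock: 30.08
position: [0.4672, 0.198, 0.0734]
tcp_rot: [179.8, 40.2, 180.0]
wrist_force: [-0.6, -0.9, -1.0]
grip_width: 0.0491
```

```bash
python3 go.py .470 .195 .064 40 0 1;python3 - <<'E'
from h import *
from plant import env
s=env.observe()
c=env.capture("top")
crop(c["frame"],160,200,280,280,6,"pics/top21.png")
pickle.dump(c,open("c21.pkl","wb"))
E
```

```text
clk 30.07 pos [0.4672 0.198  0.0734] [179.8  40.2 180. ] q [-44.5  29.   -4.7 145.1 124.3  38.3 -80.6] w 0.0491 F [-0.6 -0.9 -1. ]
[[0.4, -0.31, 0.9], [0.003, 0.003, -0.0]]
```

View pics/top21.png

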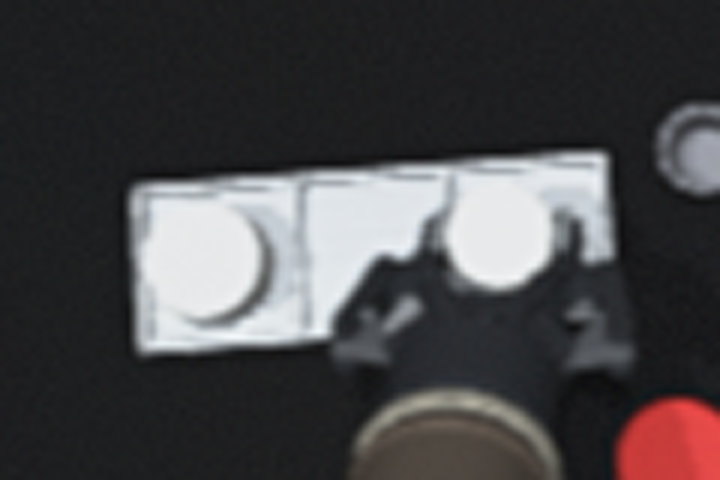

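Run:
```python
from h import *
c=pickle.load(open("c21.pkl","rb"));ot=(160,200)
print("jar",onz(c,s1(499,236,ot,6),.0857))
```

```text
jar [0.46997378 0.19615454 0.0857    ]
```

Request:
{"method": "move_arm", "body": {
  "plan": [
    [[0,-0.3,0.4],[0,0,0],4.0],
    [[0.05,-0.2,0.4],[0,0,0],4.0],
    [[0,0,0],[0,0,0],4.0]
  ]
}}

```text
clock: 30.5
position: [0.4726, 0.1923, 0.0666]
tcp_rot: [179.9, 40.2, 180.0]
wrist_force: [0.2, -0.8, -0.9]
grip_width: 0.0492
```

```bash
python3 go.py .472 .193 .064 40 0 1
```

```text
clk 30.5 pos [0.4726 0.1923 0.0666] [179.9  40.2 180. ] q [-42.8  30.3  -5.1 145.2 126.8  39.2 -82. ] w 0.0492 F [ 0.2 -0.8 -0.9]
[[0.22, 0.07, 0.16], [0.002, 0.003, -0.0]]
```

Contact expected at ~0.063–0.064. Down about 1 mm per row.

Request:
{"method": "move_arm", "body": {
  "plan": [
    [[0.12,0.05,0.12],[0,0,0],4.0]
  ]
}}

```text
clock: 30.62
position: [0.4726, 0.1926, 0.0649]
tcp_rot: [179.9, 40.2, 179.9]
wrist_force: [-0.9, 0.9, -0.8]
grip_width: 0.0489
```

Request:
{"method": "move_arm", "body": {
  "plan": [
    [[0.04,0,0.06],[0,0,0],4.0]
  ]
}}

```text
clock: 30.75
position: [0.4726, 0.1927, 0.064]
tcp_rot: [179.9, 40.2, 179.9]
wrist_force: [0.1, 0.0, -1.8]
grip_width: 0.0488
```

Request:
{"method": "move_arm", "body": {
  "plan": [
    [[0.03,0,0.05],[0,0,0],4.0]
  ]
}}

```text
clock: 30.88
position: [0.4728, 0.1927, 0.0635]
tcp_rot: [179.9, 40.2, 179.9]
wrist_force: [-1.0, 0.2, 4.1]
grip_width: 0.049
```

Request:
{"method": "move_arm", "body": {
  "plan": [
    [[0,0,0],[0,0,0],5.2],
    [[0,0,0],[0,0,0],6.0],
    [[0,0,0],[0,0,0],6.8],
    [[0,0,0],[0,0,0],7.0]
  ]
}}

```text
clock: 31.38
position: [0.473, 0.1931, 0.0638]
tcp_rot: [179.8, 40.2, 179.9]
wrist_force: [0.4, 0.5, -0.3]
grip_width: 0.0701
```

```bash
python3 go.py .472 .193 .064 40 0 1;python3 - <<'E'
from h import *
from plant import env
c=env.capture("wrist");cv2.imwrite("pics/wrist22.png",c["frame"][:,:,::-1])
E
```

```text
clk 31.38 pos [0.473  0.1931 0.0638] [179.8  40.2 179.9] q [-42.7  30.8  -5.3 145.2 127.2  39.7 -82.6] w 0.0701 F [ 0.4  0.5 -0.3]
[[0.07, -0.01, -0.08], [0.002, 0.004, -0.001]]
```

View pics/wrist22.png

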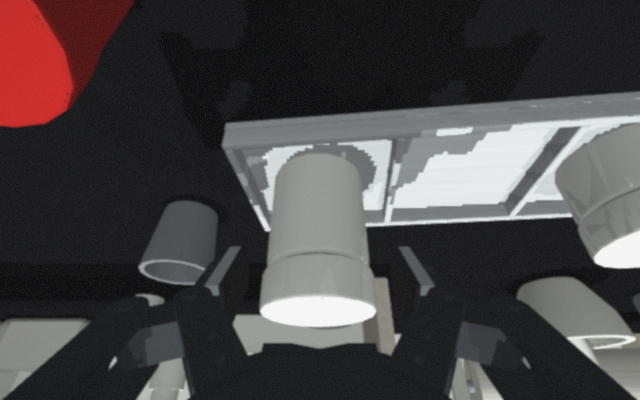

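Request:
{"method": "move_arm", "body": {
  "plan": [
    [[-0.6,0,-0.8],[0,0,0],7.2],
    [[-1.3,0,-1.5],[0,0,0],7.4],
    [[-1.6,0,-1.9],[0,0,0],8],
    [[-1.6,0,-1.9],[0,0,0],8],
    [[-1.6,0,-1.9],[0,0,0],8],
    [[-0.8,0,-1],[0,0,0],8]
  ]
}}

```text
clock: 32.17
position: [0.4707, 0.193, 0.1859]
tcp_rot: [179.5, 40.0, 179.8]
wrist_force: [-0.3, 0.5, -0.0]
grip_width: 0.0801
```

```bash
cat > sc3.py <<'E'
from ik import *
from plant import env
s=env.observe();print(s["clock"],np.round(s["q"],0),np.round(s["position"],3))
seeds=[s["q"],np.array([10.,20,-10,140,170,25,-80])]
for nm,G in [("bottle",(.443,-.242,.118)),("mid",(.4675,.268,.118))]:
  for th in(25,30,35,40):
    for hd in((0,-15,-30) if nm=="bottle" else (0,15,30)):
      res=[]
      for dz in(0,.08):
        Rt=RT(th,hd);p=np.array(G)-.006*Rt.as_matrix()[:,2]+[0,0,dz]
        qs=ik(p,Rt,seeds)
        if qs:
            q=max(qs,key=lambda q:np.min(np.r_[q-LO,HI-q]));res.append((dz,np.round(q).astype(int).tolist(),round(float(np.min(np.r_[q-LO,HI-q])))))
      print(nm,th,hd,res)
E
timeout 500 python3 sc3.py
python3 - <<'E'
from h import *
from plant import env
d={}
for n in("scene","top"):
    d[n]=env.capture(n)
crop(d["scene"]["frame"],210,140,370,260,5,"pics/s23.png")
crop(d["top"]["frame"],340,200,440,280,7,"pics/t23.png")
pickle.dump(d,open("c23.pkl","wb"))
E
```

```text
32.175 [-54.  10.   9. 141.  93.  26. -42.] [0.471 0.193 0.186]
bottle 25 0 [(0, [85, 30, -62, 134, 51, 15, 73], 9), (0.08, [23, 8, 10, 129, -37, 28, 154], 3)]
bottle 25 -15 [(0, [71, 22, -48, 136, 60, 10, 46], 3), (0.08, [-1, 8, 31, 131, -33, 22, 133], 15)]
bottle 25 -30 [(0, [55, 18, -34, 136, 71, 11, 16], 5), (0.08, [61, 8, -40, 132, 20, 18, 65], 11)]
bottle 30 0 [(0, [88, 32, -64, 136, 71, 11, 56], 4), (0.08, [70, 9, -38, 132, -38, 20, 157], 0)]
bottle 30 -15 [(0, [73, 22, -49, 138, 108, 7, 0], 0), (0.08, [-5, 7, 36, 135, -52, 17, 152], 5)]
bottle 30 -30 [(0, [42, 16, -19, 138, 123, 7, -37], 0), (0.08, [74, 8, -53, 136, 40, 12, 46], 5)]
bottle 35 0 [(0, [75, 23, -45, 138, 250, 7, -125], 0)]
bottle 35 -15 [(0, [48, 17, -20, 141, 211, 11, -107], 5), (0.08, [75, 7, -47, 138, -54, 7, 157], 0)]
bottle 35 -30 [(0, [36, 16, -14, 142, 159, 13, -74], 6), (0.08, [75, 7, -53, 139, 78, 7, 9], 0)]
bottle 40 0 [(0, [44, 19, -6, 141, 249, 27, -124], 6)]
bottle 40 -15 [(0, [54, 18, -24, 144, 201, 20, -94], 3), (0.08, [33, 5, -2, 141, 253, 14, -151], 3)]
bottle 40 -30 [(0, [20, 17, 4, 145, 179, 2
[... 521 characters left out ...]
0, 51, 19, 19], 12)]
mid 30 30 [(0, [-14, 19, -23, 134, 108, 7, -20], 0), (0.08, [22, 16, -63, 131, 56, 18, 33], 10)]
mid 35 0 [(0, [-53, 20, 7, 134, 92, 20, -44], 13), (0.08, [-22, 12, -28, 130, 70, 30, -18], 17)]
mid 35 15 [(0, [-30, 19, -12, 137, 118, 18, -50], 11), (0.08, [-33, 9, -8, 133, 71, 14, -2], 7)]
mid 35 30 [(0, [-10, 20, -27, 137, 143, 13, -54], 6), (0.08, [13, 12, -51, 135, 76, 9, 13], 2)]
mid 40 0 [(0, [-53, 21, 4, 136, 106, 26, -60], 11), (0.08, [-54, 11, 6, 133, 80, 26, -30], 14)]
mid 40 15 [(0, [-37, 19, -6, 140, 135, 23, -69], 8), (0.08, [-17, 10, -27, 137, 100, 19, -31], 11)]
mid 40 30 [(0, [-15, 20, -21, 141, 163, 20, -74], 6), (0.08, [7, 11, -44, 137, 129, 8, -41], 2)]
```

View pics/s23.png

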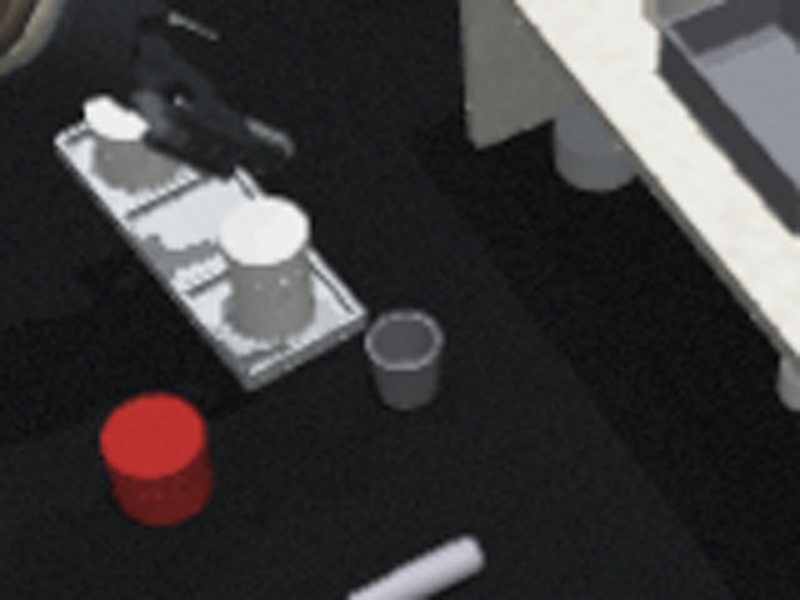

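View pics/t23.png

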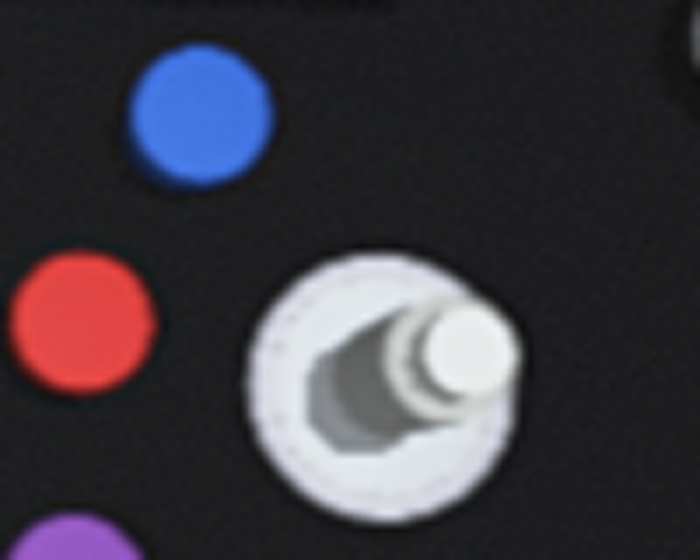

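```bash
python3 go.py .46 .09 .26 0 0 8
python3 - <<'E'
from h import *
d=pickle.load(open("c23.pkl","rb"));
print("cap",onz(d["top"],s1(471,348,(340,200),7),.164), "mid",onz(d["scene"],s1(264,232,(210,140),5),.076))
E
```

```text
clk 32.27 pos [0.471  0.1932 0.186 ] [179.4  40.1 179.8] q [-54.2  10.4   8.5 140.8  92.8  25.9 -42.4] w 0.0798 F [-0.4  0.4 -0.3]
[[-0.49, -1.28, -0.81], [0.001, 0.087, -0.0]]
[[-0.43, -1.29, -0.84], [0.001, 0.088, -0.0]]
[[-0.34, -1.28, -0.88], [0.001, 0.087, -0.0]]
[[-0.27, -1.28, -0.9], [0.001, 0.088, -0.0]]
[[-0.19, -1.29, -0.92], [0.001, 0.087, -0.0]]
[[-0.11, -1.29, -0.94], [0.001, 0.088, -0.0]]
[[-0.03, -1.28, -0.93], [0.001, 0.087, -0.0]]
[[0.06, -1.29, -0.94], [0.001, 0.088, -0.0]]
cap [ 0.44460822 -0.24568213  0.164     ] mid [0.47734038 0.19218228 0.076     ]
```

Request:
{"method": "move_arm", "body": {
  "plan": [
    [[-0.5,-1,-0.9],[0,0.08,0],8],
    [[-0.4,-1.3,-0.9],[0,0.088,0],8],
    [[-0.35,-1.3,-0.9],[0,0.088,0],8],
    [[-0.3,-1.3,-0.9],[0,0.088,0],8],
    [[-0.2,-1.3,-0.9],[0,0.088,0],8],
    [[-0.1,-1.3,-0.9],[0,0.088,0],8],
    [[0,-1.3,-0.9],[0,0.088,0],8]
  ]
}}

```text
clock: 33.15
position: [0.4558, 0.112, 0.2323]
tcp_rot: [-178.5, 12.1, 179.4]
wrist_force: [0.8, -1.1, -0.6]
grip_width: 0.0798
```

```bash
python3 go.py .444 -.243 .25 0 0 12
```

```text
clk 33.15 pos [0.4558 0.112  0.2323] [-178.5   12.1  179.4] q [-33.8   5.9   9.5 121.9   8.2  42.3  59.2] w 0.0798 F [ 0.8 -1.1 -0.6]
[[0.03, -2.96, -0.08], [-0.002, 0.018, -0.001]]
[[0.04, -2.96, -0.09], [-0.003, 0.017, -0.001]]
[[0.04, -2.97, -0.09], [-0.002, 0.018, -0.001]]
[[0.05, -2.96, -0.1], [-0.002, 0.017, -0.002]]
[[0.05, -2.96, -0.1], [-0.002, 0.018, -0.001]]
[[0.06, -2.96, -0.11], [-0.003, 0.017, -0.001]]
[[0.06, -2.96, -0.12], [-0.002, 0.018, -0.001]]
[[0.07, -2.96, -0.12], [-0.002, 0.017, -0.001]]
[[0.08, -2.96, -0.12], [-0.003, 0.018, -0.001]]
[[0.08, -2.96, -0.14], [-0.002, 0.017, -0.002]]
[[0.08, -2.96, -0.13], [-0.002, 0.018, -0.001]]
[[0.1, -2.96, -0.15], [-0.002, 0.017, -0.001]]
```

Request:
{"method": "move_arm", "body": {
  "plan": [
    [[0,-2.5,-0.5],[-0.002,0.02,-0.001],8],
    [[0,-2.9,-0.4],[-0.002,0.03,-0.001],8],
    [[0,-2.9,-0.3],[-0.002,0.03,-0.001],8],
    [[0,-2.9,-0.2],[-0.002,0.03,-0.001],8],
    [[0,-2.9,-0.1],[-0.002,0.03,-0.001],8],
    [[0,-2.9,-0.1],[-0.002,0.02,-0.001],8],
    [[0,-2.9,-0.1],[-0.002,0.02,-0.001],8],
    [[0,-2.9,-0.1],[-0.002,0.01,-0.001],8],
    [[0,-2.9,-0.1],[-0.002,0.01,-0.001],8],
    [[0,-2.9,-0.1],[-0.002,0,-0.001],8],
    [[0,-2.5,0],[0,0,0],8],
    [[0,-1.5,0],[0,0,0],8]
  ]
}}

```text
clock: 34.65
position: [0.4418, -0.2303, 0.2535]
tcp_rot: [-178.7, -0.7, 178.9]
wrist_force: [0.5, 0.5, -0.3]
grip_width: 0.0799
```

```bash
python3 go.py .444 -.243 .24 0 0 1
```

```text
clk 34.65 pos [ 0.4418 -0.2303  0.2535] [-178.7   -0.7  178.9] q [ -1.   13.5  26.2 109.2  -5.1  58.8 116.2] w 0.0799 F [ 0.5  0.5 -0.3]
[[-0.26, -1.24, 1.37], [-0.023, -0.013, -0.019]]
```

Request:
{"method": "move_arm", "body": {
  "plan": [
    [[-0.1,-0.5,0.3],[-0.012,-0.006,-0.01],8],
    [[-0.1,-0.4,0.5],[-0.011,-0.006,-0.009],8],
    [[0,0,0],[0,0,0],8]
  ]
}}

```text
clock: 35.02
position: [0.4425, -0.2405, 0.244]
tcp_rot: [-180.0, -0.2, 179.9]
wrist_force: [-0.4, 1.3, -1.2]
grip_width: 0.0799
```

```bash
python3 go.py .444 -.243 .129 0 0 5
python3 - <<'E'
from h import *
from plant import env
c=env.capture("wrist");cv2.imwrite("pics/wrist24.png",c["frame"][:,:,::-1])
print(proj(c,[(.444,-.243,.164)]));pickle.dump(c,open("c24.pkl","wb"))
E
```

```text
clk 35.02 pos [ 0.4425 -0.2405  0.244 ] [-180.    -0.2  179.9] q [  1.5  14.7  26.  109.2  -7.4  57.9 120.6] w 0.0799 F [-0.4  1.3 -1.2]
[[-0.04, -0.05, 2.3], [-0.0, -0.001, -0.0]]
[[-0.03, -0.05, 2.3], [-0.0, -0.001, -0.001]]
[[-0.04, -0.05, 2.3], [-0.0, -0.0, -0.0]]
[[-0.03, -0.04, 2.3], [-0.001, -0.001, -0.0]]
[[-0.03, -0.06, 2.3], [0.0, -0.001, -0.001]]
[[313.07984948 221.92304094]]
```

View pics/wrist24.png

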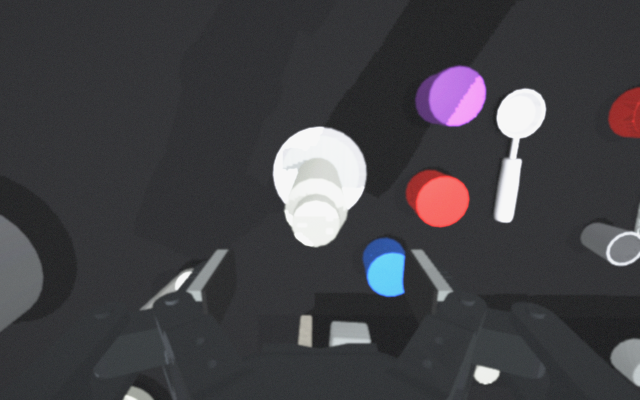

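Request:
{"method": "move_arm", "body": {
  "plan": [
    [[0,-0.1,2.3],[0,0,0],8],
    [[0,-0.15,2.7],[0,0,0],8],
    [[0,-0.15,2.7],[0,0,0],8],
    [[0,-0.1,2.4],[0,0,0],8],
    [[0,0,0],[0,0,0],8]
  ]
}}

```text
clock: 35.7
position: [0.4441, -0.2425, 0.1414]
tcp_rot: [-179.9, -0.1, -179.9]
wrist_force: [0.1, -0.1, 1.0]
grip_width: 0.08
```

```bash
python3 go.py .444 -.242 .129 0 0 1
```

```text
clk 35.7 pos [ 0.4441 -0.2425  0.1414] [-1.799e+02 -1.000e-01 -1.799e+02] q [  4.7  22.6  23.4 115.7 -12.5  44.2 125.7] w 0.08 F [ 0.1 -0.1  1. ]
[[0.01, 0.05, 1.24], [-0.001, -0.002, 0.003]]
```

Request:
{"method": "move_arm", "body": {
  "plan": [
    [[0,0,0.7],[0,0,0],8],
    [[0,0,0.6],[0,0,0],8],
    [[0,0,0],[0,0,0],8]
  ]
}}

```text
clock: 36.08
position: [0.4456, -0.2424, 0.1297]
tcp_rot: [-179.9, 0.0, -179.8]
wrist_force: [0.1, 0.6, 0.3]
grip_width: 0.0801
```

```bash
python3 go.py .444 -.242 .129 0 0 1
python3 - <<'E'
from h import *
from plant import env
c=env.capture("wrist");cv2.imwrite("pics/wrist25.png",c["frame"][:,:,::-1])
E
```

```text
clk 36.08 pos [ 0.4456 -0.2424  0.1297] [-179.9    0.  -179.8] q [  5.1  23.6  23.  116.3 -13.3  42.5 126.3] w 0.0801 F [0.1 0.6 0.3]
[[0.16, 0.04, 0.07], [-0.002, 0.001, 0.003]]
```

View pics/wrist25.png

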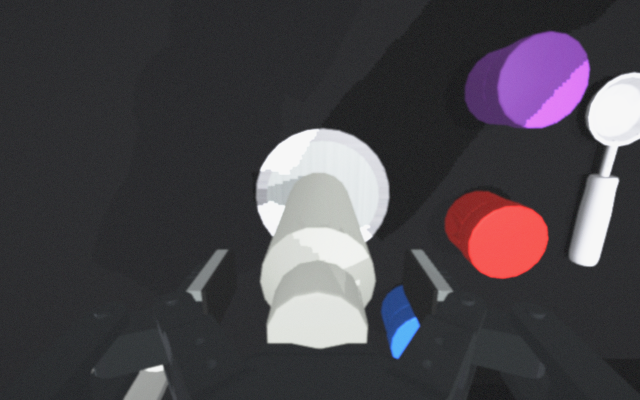

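Centred between the pads (pads 222/416, bottle 318). Close.

Request:
{"method": "move_arm", "body": {
  "plan": [
    [[0.1,0,0],[0,0,0],6.0],
    [[0,0,0],[0,0,0],4.5],
    [[0,0,0],[0,0,0],4.0],
    [[0,0,0],[0,0,0],4.0],
    [[0,0,0],[0,0,0],4.0]
  ],
  "squeeze": 40
}}

```text
clock: 36.75
position: [0.445, -0.2428, 0.1308]
tcp_rot: [-179.9, 0.1, -179.8]
wrist_force: [0.1, -0.7, -0.5]
grip_width: 0.0488
```

Request:
{"method": "move_arm", "body": {
  "plan": [
    [[0,0,-1],[0,0,0],4.0],
    [[0,0,-2],[0,0,0],4.0],
    [[0,0,-2.5],[0,0,0],4.0],
    [[0,0,-2.5],[0,0,0],4.0],
    [[0,0,-2.5],[0,0,0],4.0],
    [[0,0,-1],[0,0,0],4.0],
    [[0,0,0],[0,0,0],4.0]
  ]
}}

```text
clock: 37.62
position: [0.4436, -0.2424, 0.2512]
tcp_rot: [-179.9, 0.1, -179.9]
wrist_force: [0.3, -0.1, -2.5]
grip_width: 0.0492
```

```bash
python3 go.py .465 .268 .24 0 0 16
```

```text
clk 37.62 pos [ 0.4436 -0.2424  0.2512] [-1.799e+02  1.000e-01 -1.799e+02] q [  1.3  14.3  26.4 108.6  -7.3  58.6 120.9] w 0.0492 F [ 0.3 -0.1 -2.5]
[[-0.14, 3.19, 0.06], [-0.0, 0.0, 0.0]]
[[-0.14, 3.19, 0.07], [-0.0, 0.0, 0.0]]
[[-0.14, 3.19, 0.06], [-0.0, 0.0, 0.0]]
[[-0.15, 3.19, 0.06], [-0.001, 0.0, 0.001]]
[[-0.13, 3.19, 0.07], [0.0, 0.0, -0.0]]
[[-0.14, 3.19, 0.07], [0.0, 0.0, -0.0]]
[[-0.14, 3.19, 0.06], [0.0, 0.001, 0.0]]
[[-0.14, 3.19, 0.07], [-0.0, -0.0, 0.0]]
[[-0.14, 3.19, 0.07], [-0.0, -0.0, 0.0]]
[[-0.14, 3.19, 0.06], [-0.0, -0.0, 0.0]]
[[-0.13, 3.19, 0.07], [-0.0, -0.0, 0.001]]
[[-0.14, 3.19, 0.07], [-0.001, -0.0, -0.0]]
[[-0.13, 3.19, 0.07], [0.0, -0.0, -0.0]]
[[-0.14, 3.19, 0.07], [0.0, 0.0, 0.0]]
[[-0.13, 3.19, 0.07], [-0.0, 0.0, 0.0]]
[[-0.14, 3.19, 0.07], [-0.0, 0.0, 0.0]]
```

Request:
{"method": "move_arm", "body": {
  "plan": [
    [[-0.1,2,0],[0,0,0],4.0],
    [[-0.1,3.2,0],[0,0,0],4.0],
    [[-0.1,3.2,0],[0,0,0],4.0],
    [[-0.1,3.2,0],[0,0,0],4.0],
    [[-0.1,3.2,0],[0,0,0],4.0],
    [[-0.1,3.2,0],[0,0,0],4.0],
    [[-0.1,3.2,0],[0,0,0],4.0],
    [[-0.1,3.2,0],[0,0,0],4.0],
    [[-0.1,3.2,0],[0,0,0],4.0],
    [[-0.1,3.2,0],[0,0,0],4.0]
  ]
}}

```text
clock: 38.88
position: [0.4477, 0.0728, 0.2404]
tcp_rot: [-179.8, -0.8, 179.8]
wrist_force: [0.3, 0.1, -1.8]
grip_width: 0.0485
```

```bash
python3 go.py .465 .268 .24 0 0 7
```

```text
clk 38.88 pos [0.4477 0.0728 0.2404] [-179.8   -0.8  179.8] q [-28.2  10.1  14.2 114.5  -2.9  56.6  77.3] w 0.0485 F [ 0.3  0.1 -1.8]
[[-0.24, 2.79, -0.01], [-0.001, -0.002, -0.0]]
[[-0.24, 2.79, -0.01], [-0.0, -0.002, -0.001]]
[[-0.24, 2.79, -0.0], [-0.001, -0.002, -0.0]]
[[-0.24, 2.79, -0.0], [-0.0, -0.002, -0.001]]
[[-0.24, 2.79, -0.0], [-0.001, -0.002, -0.0]]
[[-0.24, 2.78, -0.0], [-0.001, -0.003, -0.001]]
[[-0.25, 2.79, 0.0], [-0.0, -0.002, -0.0]]
```

Request:
{"method": "move_arm", "body": {
  "plan": [
    [[-0.25,2.8,-0.1],[0,-0.003,0],4.0],
    [[-0.25,2.8,-0.1],[0,-0.003,0],4.0],
    [[-0.25,2.8,-0.1],[0,-0.003,0],4.0],
    [[-0.25,2.8,-0.1],[0,-0.003,0],4.0],
    [[-0.25,2.8,-0.1],[0,-0.003,0],4.0],
    [[-0.25,2.2,-0.1],[0,0,0],4.0],
    [[-0.1,1.2,0],[0,0,0],4.0],
    [[0,0,0],[0,0,0],4.0]
  ]
}}

```text
clock: 39.88
position: [0.4603, 0.253, 0.2371]
tcp_rot: [-179.4, -0.6, 180.0]
wrist_force: [0.1, -0.4, -2.5]
grip_width: 0.0489
```

```bash
python3 go.py .4675 .268 .20 0 0 2
python3 - <<'E'
from h import *
from plant import env
d={}
for n in("wrist","scene","top"):
    d[n]=env.capture(n)
cv2.imwrite("pics/wrist26.png",d["wrist"]["frame"][:,:,::-1])
crop(d["scene"]["frame"],190,100,310,210,5,"pics/s26.png")
crop(d["top"]["frame"],160,190,280,280,6,"pics/t26.png")
pickle.dump(d,open("c26.pkl","wb"))
E
```

```text
clk 39.88 pos [0.4603 0.253  0.2371] [-179.4   -0.6  180. ] q [-41.7  17.1   9.  105.4  -2.9  58.6  58.4] w 0.0489 F [ 0.1 -0.4 -2.5]
[[-0.38, 0.77, 1.85], [-0.005, -0.006, -0.0]]
[[-0.37, 0.76, 1.85], [-0.005, -0.005, -0.0]]
```

View pics/wrist26.png

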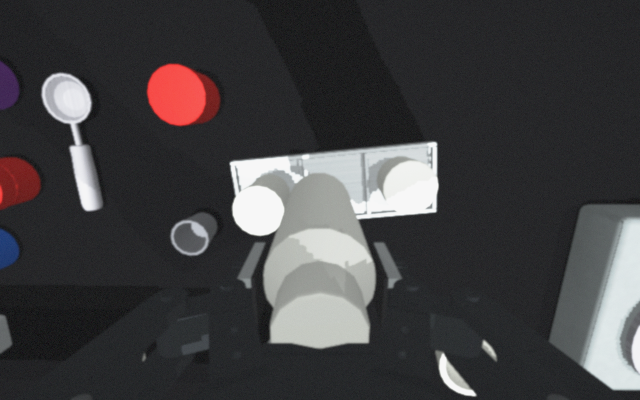

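View pics/s26.png

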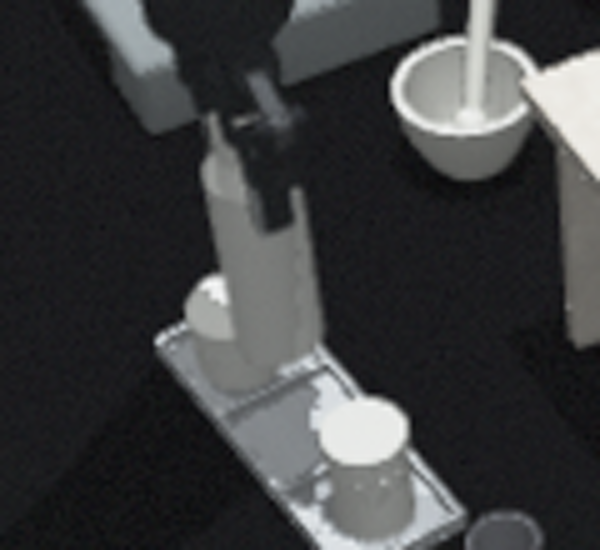

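View pics/t26.png

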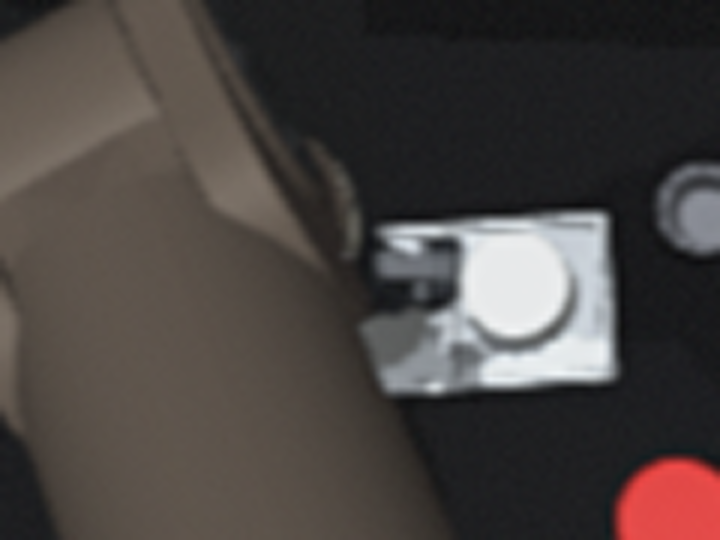

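Run:
```python
from h import *
d=pickle.load(open("c26.pkl","rb"));W=d["wrist"]
crop(W["frame"],220,120,450,260,3.4,"pics/w26c.png")
for n,u in dict(bl=(232,162),al=(435,143),ar=(436,212),div1=(366,151),div2=(370,216),low_top=(411,186)).items(): print(n,np.round(onz(W,u,.052 if 'top' in n else .014),4))
print("midtop",onz(W,(258,210),.076))
```

```text
bl [0.4407 0.1546 0.014 ]
al [0.4193 0.3796 0.014 ]
ar [0.4986 0.3888 0.014 ]
div1 [0.4281 0.3043 0.014 ]
div2 [0.5038 0.3122 0.014 ]
low_top [0.4592 0.346  0.052 ]
midtop [0.4778056  0.19444469 0.076     ]
```

View pics/w26c.png

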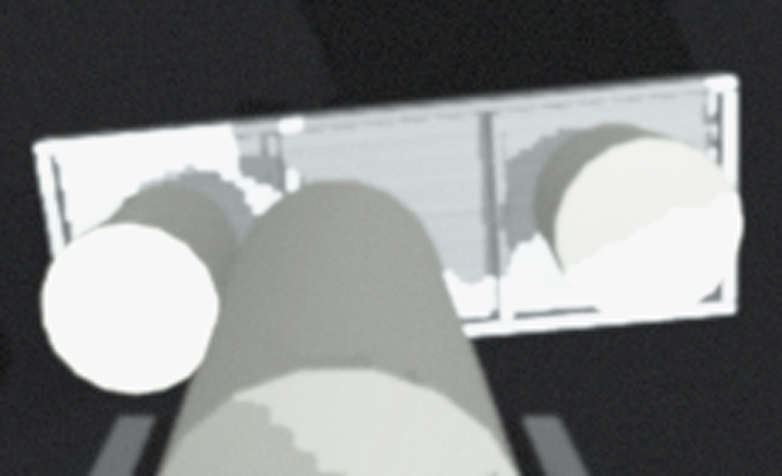

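Request:
{"method": "move_arm", "body": {
  "plan": [
    [[-0.4,0.9,0],[-0.006,-0.006,0],4.0],
    [[-0.3,0.7,0.3],[-0.004,-0.004,0],4.0],
    [[0,0,1.5],[0,0,0],4.0],
    [[0,0,2],[0,0,0],4.0],
    [[0,0,2],[0,0,0],4.0],
    [[0,0,1],[0,0,0],4.0],
    [[0,0,0],[0,0,0],4.0]
  ]
}}

```text
clock: 40.9
position: [0.4678, 0.2663, 0.1645]
tcp_rot: [-179.9, -0.1, 179.7]
wrist_force: [0.9, 0.5, -1.3]
grip_width: 0.0487
```

```bash
python3 go.py .468 .270 .15 0 0 1
python3 - <<'E'
from h import *
from plant import env
d={}
for n in("wrist","scene"):
    d[n]=env.capture(n)
crop(d["wrist"]["frame"],160,100,480,340,2.4,"pics/w27.png")
crop(d["scene"]["frame"],190,120,310,220,6,"pics/s27.png")
pickle.dump(d,open("c27.pkl","wb"))
E
```

```text
clk 40.9 pos [0.4678 0.2663 0.1645] [-1.799e+02 -1.000e-01  1.797e+02] q [-41.5  22.5   8.1 109.1  -4.1  48.7  58.5] w 0.0487 F [ 0.9  0.5 -1.3]
[[-0.02, 0.37, 1.45], [-0.001, -0.001, -0.005]]
```

View pics/w27.png

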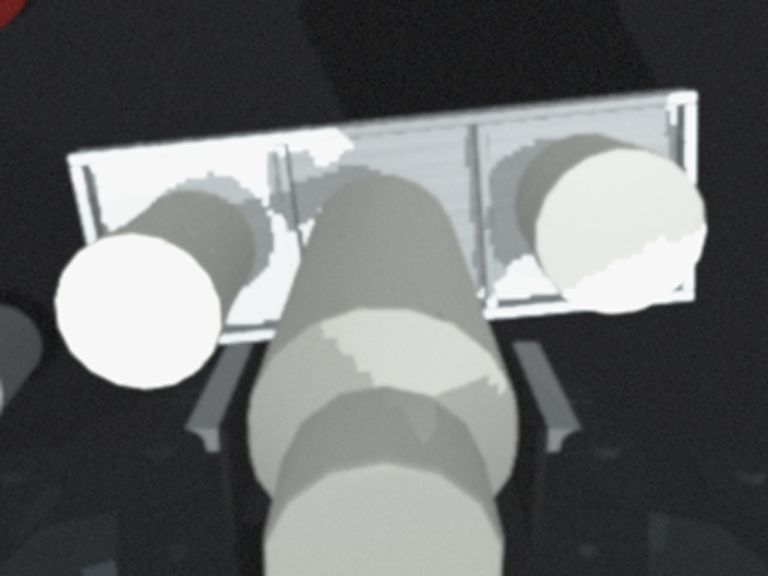

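View pics/s27.png

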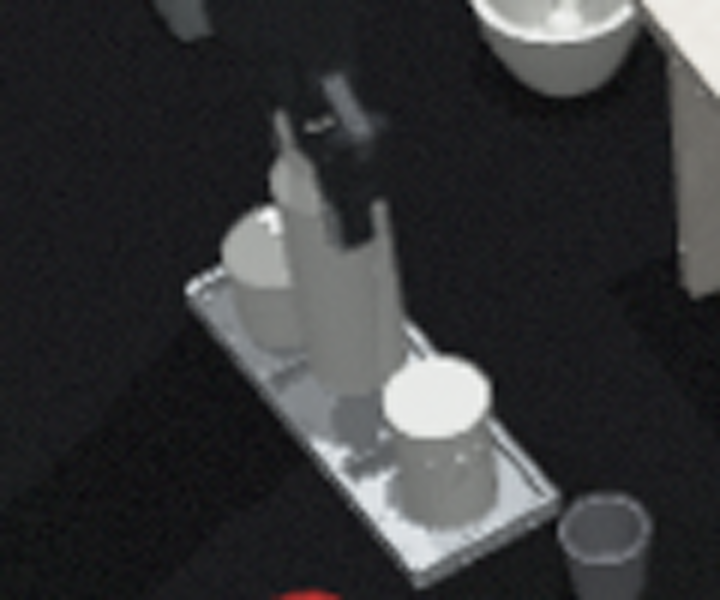

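Request:
{"method": "move_arm", "body": {
  "plan": [
    [[0,0.05,0.9],[0,0,-0.004],4.0],
    [[0,0.05,1.0],[0,0,0],4.0],
    [[0,0,0.6],[0,0,0],4.0],
    [[0,0,0],[0,0,0],4.0]
  ]
}}

```text
clock: 41.5
position: [0.469, 0.2683, 0.1399]
tcp_rot: [179.9, 0.1, 180.0]
wrist_force: [-0.3, 0.0, -1.6]
grip_width: 0.0488
```

```bash
python3 go.py .468 .267 .13 0 0 1
python3 - <<'E'
from h import *
from plant import env
d={}
for n in("wrist","scene"):
    d[n]=env.capture(n)
crop(d["wrist"]["frame"],160,100,480,340,2.4,"pics/w28.png")
crop(d["scene"]["frame"],190,120,310,220,6,"pics/s28.png")
E
```

```text
clk 41.5 pos [0.469  0.2683 0.1399] [1.799e+02 1.000e-01 1.800e+02] q [-41.2  24.4   7.7 110.4  -4.5  45.3  59. ] w 0.0488 F [-0.3  0.  -1.6]
[[0.11, -0.13, 0.99], [0.002, 0.002, -0.001]]
```

View pics/w28.png

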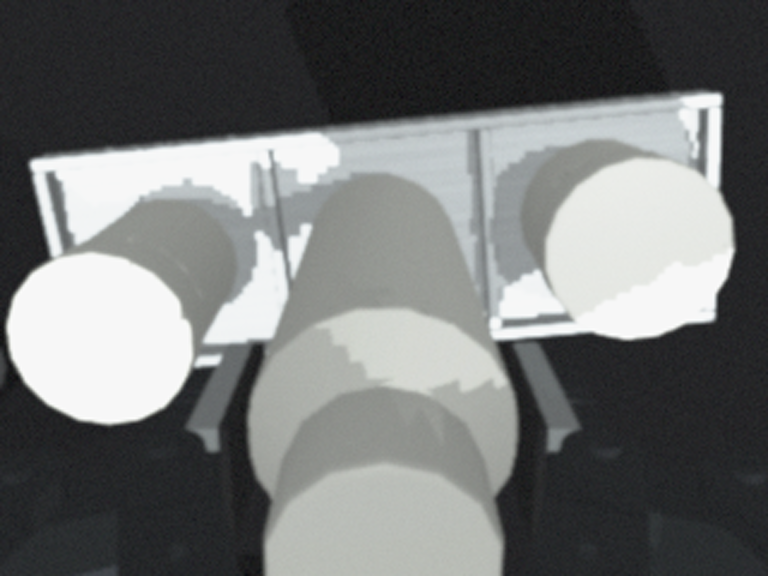

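View pics/s28.png

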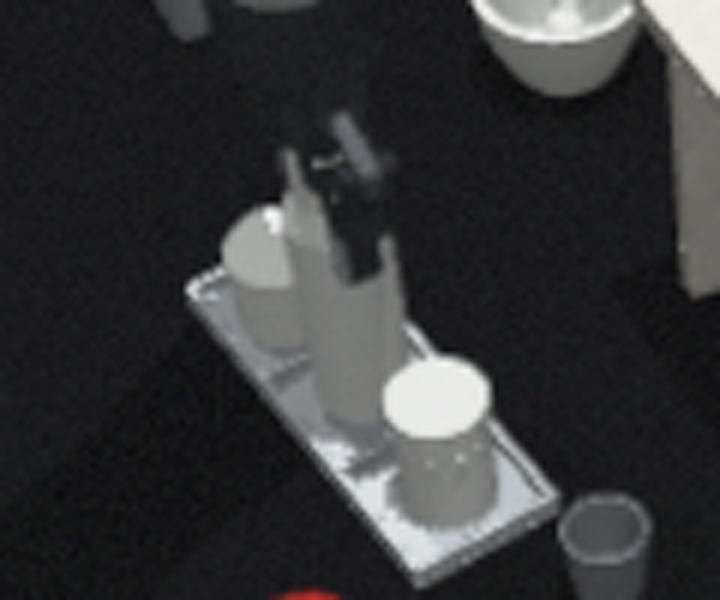

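Request:
{"method": "move_arm", "body": {
  "plan": [
    [[0,0,0.35],[0,0,0],4.0],
    [[0,0,0.25],[0,0,0],4.0]
  ]
}}

```text
clock: 41.85
position: [0.4697, 0.2687, 0.1347]
tcp_rot: [179.8, 0.2, 180.0]
wrist_force: [-0.2, 0.9, -0.8]
grip_width: 0.0487
```

Request:
{"method": "move_arm", "body": {
  "plan": [
    [[0,0,0.1],[0,0,0],4.0]
  ]
}}

```text
clock: 41.98
position: [0.4697, 0.2687, 0.1335]
tcp_rot: [179.8, 0.2, 180.0]
wrist_force: [-0.8, -0.7, -2.0]
grip_width: 0.0487
```

Request:
{"method": "move_arm", "body": {
  "plan": [
    [[0,0,0.07],[0,0,0],4.0]
  ]
}}

```text
clock: 42.1
position: [0.4697, 0.2686, 0.1328]
tcp_rot: [179.8, 0.2, 180.0]
wrist_force: [0.3, 0.4, -1.3]
grip_width: 0.0485
```

Request:
{"method": "move_arm", "body": {
  "plan": [
    [[0.05,0,0.12],[0,0,0],4.0]
  ]
}}

```text
clock: 42.22
position: [0.4693, 0.2687, 0.1316]
tcp_rot: [179.8, 0.2, 180.0]
wrist_force: [0.3, -0.2, -2.0]
grip_width: 0.0488
```

Request:
{"method": "move_arm", "body": {
  "plan": [
    [[0.05,0,0.06],[0,0,0],4.0]
  ]
}}

```text
clock: 42.35
position: [0.4687, 0.2687, 0.1309]
tcp_rot: [179.8, 0.2, 180.0]
wrist_force: [-0.5, 0.5, -1.8]
grip_width: 0.0489
```

Request:
{"method": "move_arm", "body": {
  "plan": [
    [[0,0,0.06],[0,0,0],4.0]
  ]
}}

```text
clock: 42.48
position: [0.4689, 0.2687, 0.1306]
tcp_rot: [179.8, 0.3, 180.0]
wrist_force: [-1.9, -1.7, 8.3]
grip_width: 0.0485
```

Request:
{"method": "move_arm", "body": {
  "plan": [
    [[0,0,0],[0,0,0],5.2],
    [[0,0,0],[0,0,0],6.0],
    [[0,0,0],[0,0,0],7.0],
    [[0,0,0],[0,0,0],7.5]
  ]
}}

```text
clock: 42.98
position: [0.4693, 0.2691, 0.131]
tcp_rot: [179.8, 0.3, 180.0]
wrist_force: [-0.1, 0.6, -0.5]
grip_width: 0.0748
```

Request:
{"method": "move_arm", "body": {
  "plan": [
    [[0,0,-1],[0,0,0],7.8],
    [[0,0,-2],[0,0,0],8],
    [[0,0,-3],[0,0,0],8],
    [[0,0,-3],[0,0,0],8],
    [[0,0,-3],[0,0,0],8],
    [[0,0,-2],[0,0,0],8],
    [[3,0,-1],[0,0,0],8],
    [[4,0,0],[0,0,0],8],
    [[3,0,0],[0,0,0],8],
    [[0,0,0],[0,0,0],8]
  ]
}}

```text
clock: 44.22
position: [0.3664, 0.2682, 0.2919]
tcp_rot: [179.6, 0.6, 179.9]
wrist_force: [0.3, 0.3, 0.2]
grip_width: 0.0798
```

Run:
```python
from h import *
from plant import env
d={}
for n in("wrist","scene","top"):
    d[n]=env.capture(n);cv2.imwrite(f"pics/{n}30.png",d[n]["frame"][:,:,::-1])
crop(d["scene"]["frame"],200,120,340,220,5.7,"pics/s30c.png")
s=env.observe();print(s["clock"],s["position"],s["wrist_force"])
```

```text
44.375 [0.36887307 0.26802292 0.29155501] [-0.40835271 -0.13641518 -0.22515305]
```

View pics/s30c.png

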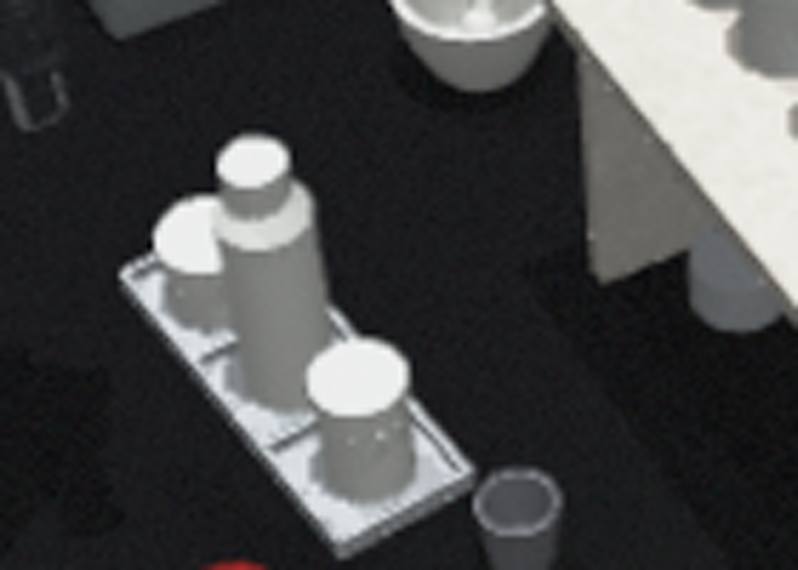

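View pics/top30.png

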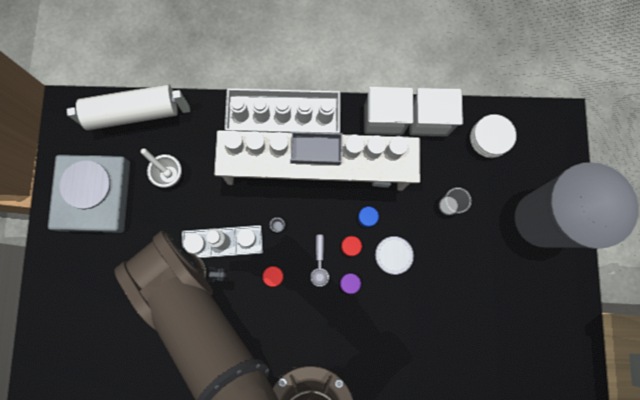

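View pics/scene30.png

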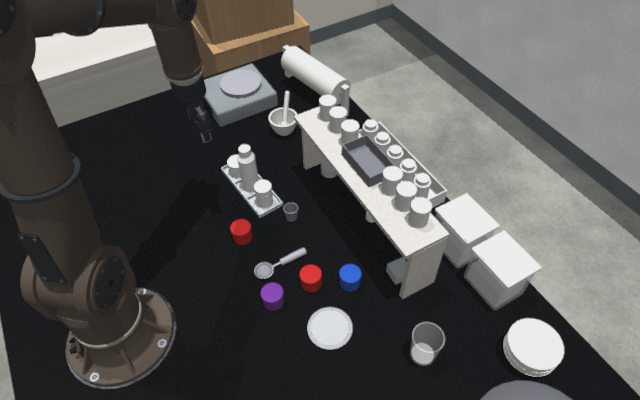

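View pics/wrist30.png

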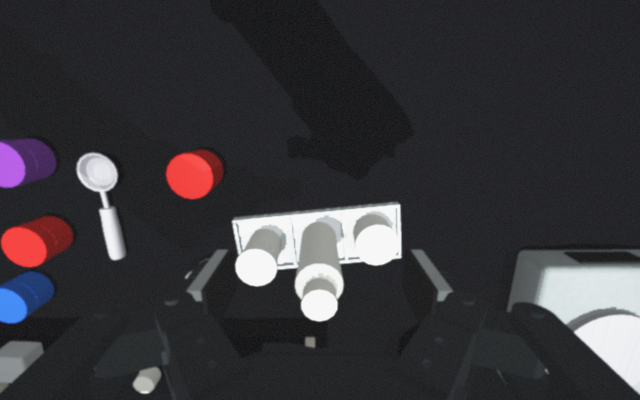

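Request:
{"method": "move_arm", "body": {
  "plan": [
    [[0,0,0],[0,0,0],8],
    [[0,0,0],[0,0,0],8]
  ]
}}

```text
clock: 44.62
position: [0.3703, 0.2677, 0.2915]
tcp_rot: [179.6, 0.6, 179.6]
wrist_force: [0.1, 0.5, 0.6]
grip_width: 0.08
```

```bash
python3 -c "
from plant import env
s=env.observe();print(s['clock'],s['joint_velocities'].round(1))
print(env.job_done())"
```

```text
44.625 [ 0.3  0.4  0.1 -0.4 -0.  -0.1  0.2]
the job is handed in; nothing more can be done
None
```

I finished the job in the order asked and handed it in at 44.6 s. No verdict came back. The bottle went to the steel plate first, then the low jar to end bay a (+y), the taller jar to end bay b, and the bottle from the plate to the middle bay.

**Last checks:** In the final pictures all three parts stand upright in their bays. The gripper is open and clear, about 10 cm back and 16 cm higher. By eye, the coloured look-alikes and the other things on the counter are where they started.

**One press was too hard:** While I set down the low jar, the wrist force peaked at about 47 N for one row, then I eased it off and put the jar down again at 8 N. By height the contact looked like the jar on the bay floor, not the gripper on the tray, but I did not confirm this. It is below the 120 N wrist limit, but above the 40 N limit for the arm or gripper body if it counts there. The other three set-downs touched at about 4 to 11 N.

**Camera disagreement:** The cameras differed by about 2 to 6 mm in y around the tray, so I centred each part relative to the bay walls in the pictures.

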